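# Hang the flux pots by their bails and gauge the overload gap

## Robot

A 6-joint arm with a two-finger parallel gripper is mounted at the origin on a cart in front of the work surface, level with it; the furniture and walls round the work are solid. World frame = base frame: x ahead of the robot, y to its left, z up, the work surface at z = 0. Lengths are in m, angles in rad, forces in N, time in s.
With the tool pointing down it reaches from about 0.425 to 0.925 m from the base axis. Payload 12.5 kg.
Tool frame: the origin (TCP) lies at the very end of the fingers, on their centre line; the grasp point (between the pads) lies 19 mm behind it; z points along the fingers, y is the line along which they close (so a half turn about z gives the same grasp; the last joint's range is limited). The gripper opens to 85 mm and grips with 20 to 120 N. Pads are 22 mm wide; open, the fingers measure 114 mm over their backs; the gripper's body (76 mm by 85 mm) begins 54 mm behind the grasp point. The pads swing forward as they close: fully open they stand 13 mm farther back than shut.
Start: joints at [1.223, 0.491, 1.559, -0, 1.092, -0.106], TCP at [0.15, 0.607, 0.197] pointing down, gripper open.
Joint ranges: [-3.1, 3.1], [-0.84, 2.19], [0.05, 2.79], [-1.13, 4.28], [0.06, 2.93], [-2.69, 2.69]. Speed limits (rad/s): [2.22, 2.22, 2.79, 3.14, 3.14, 3.14].

## Interface

Orientations are given as [roll, pitch, yaw] about the fixed x, y, z axes, in that order (R = Rz(yaw) Ry(pitch) Rx(roll)).
In Python, from station import sensors, camera, workorder gives the robot as it stands.
- The arm moves only by the shell command python3 -m crank 'ROWS' [FORCE]. ROWS is JSON, a list of rows, each an object with "delta_pos": the shift along the tool's x, y, z in units of 50 mm (1.0 is 50 mm), a list of three; "turn": the turn about the tool's z in units of 60 degrees (1.0 is 60 degrees); "hand": the closure, from 0 (fully open) to 1 (shut). A call has 1 to 8 rows; each row shifts and turns the commanded pose from where the row before left it, along the tool's axes as they then stand; what a row does not reach is not made up. A row lasts 1/12 s, in which the tool goes at most 41.7 mm and 7.16 degrees, less where a joint would pass 70% of its speed; a pose out of reach is approached as far as the arm can. A call with a number of a shift or a turn outside -1 to 1 is refused whole. A call with a gripper value outside its range is refused whole. The fingers move at their own pace and stop on an object; FORCE is the grip in N (left out, the last holds). Time passes only in rows, so rows that do not move let the fingers close. It gives the time, the measured TCP pose, the force, the opening and the grip force at its end, in the units of the state.
- sensors.get_state(): the state, without advancing time (a new reading comes with each control period).
- camera(name): name is "scene" or "top" or "wrist"; returns a dict with "img" (420x560x3 uint8, red, green, blue), "range_z" (420x560 float32, m along the optical axis (not along the pixel's ray), 0 where there is no reading), "camera_matrix" (3x3 intrinsics, pixels), "k1" (the pictures are not rectified: a ray, as slopes to the right and down, at radius r is drawn at 1 + k1 r^2 times it, then the intrinsics apply), "pose" (4x4, takes a point from camera to world coordinates); the wrist camera has in their place "mount" (4x4, takes a point from camera to tool coordinates, whose origin is the TCP and whose axes are the flange's). Camera axes: x right, y up, looking along -z (the intrinsics and any distortion apply to the point x, -y, -z); pixel columns grow to the right and rows downward; lengths in m; the calibration is good to about 2 mm. A picture is of the moment at which its call begins: read the wrist's pose just before it.
- workorder.close_job(): hands the job in; it is judged then, once.
The state is a dict: "time": time; "joint_pos": joint angles; "dq": joint speeds; "effort": joint torques, N m; "eef_pos": TCP position; "orientation": TCP orientation; "force": force on the tool from outside, world axes, zero at the start; "moment": the same for the moment, N m; "opening": opening from 0.0 (shut) to 1.0 (fully open); "grasp_force": force on a finger pad.
Only numpy, scipy, OpenCV 4.12 (cv2) and the standard library are available. Lean on these libraries where they do the work, as an engineer would, in place of code of your own. Each camera call takes 0.05 s, during which the arm holds its last target. There are 200 camera calls.

## Task

Raise the folded wire bail of each flux pot on the blue mat and hang the pot by it on the load-cell rack, each pot on both prongs of a hook of its own. Once all the pots hang there, check the overload gap between the brass jaws on top of the rack: push the yellow feeler gauge's blade down into it until its shoulder rests on the jaws, pause there a moment, then put the gauge back into its stand, fully home. Leave the other parts standing about undisturbed.

Things in the scene. Friction and masses are not known exactly. Their poses are not given: they have to be found in the camera images.
- rack: Fixed hanging rack: aluminium base plate 88 x 244 x 8 mm, two blue end posts, cross beam 16 x 16 mm along the rack's y, 75 mm behind the origin (+x) at height 140 mm. Origin: centre of the base's underside, on the belt; x points from the hook tips to the beam, z up; yaw within 0.15 rad of 0. It stands in one of two neighbouring carrier frames (rails to 60 mm high); the mat lies in the other.
- mat: Thin blue mat, fixed, 135 x 262 x 2 mm, on which the pots stand; origin: centre of its underside.
- stand: Black gauge stand, fixed, 48 x 56 mm at its foot and 44 mm high, beside the rack (at the rack's +y end), with one upright slot in its top for the gauge blade. Origin: centre of its underside; the slot runs along its y.
- slot (a point): Centre of the stand's slot mouth, at the top face, 44 mm up; axes as the stand's. The slot is 5 mm wide along x (mouth bevelled to 9 mm over the top 6 mm), 23 mm long along y, 28 mm deep. The gauge is home when its shoulder rests on this face: gauge origin at this point.
- gap (a point): Centre of the overload gap's mouth, at the top face of two brass jaws on the rack's beam between the middle and the +y hook, 176 mm up; axes as the rack's. Gap 5 mm wide (x), mouth bevelled to 9 mm over the top 6 mm; jaws 30 mm long (y), open ends, about 10 mm thick; 28 mm deep. Blade fully in: gauge origin (shoulder) at this point, gauge x along the gap's x, either way round.
- gauge: Feeler gauge, 60 g: steel blade 3 mm thick (x) x 18 mm wide (y) reaching 24 mm down from the origin; above the origin a yellow handle 16 mm thick (x) x 27 mm wide (y) x 40 mm high, whose flat underside is the shoulder. Origin: middle of the shoulder; z up along the handle. Starts upright in the stand, home.
- blade_tip (a point): Lower end of the gauge blade, 24 mm below the gauge's origin.
- pot_1: Steel flux pot, fixed lid, red rim, 57 mm diameter, 46 mm high, about 0.3 kg. Origin: centre of its underside; z up. Starts upright on the mat, yaw within 0.4 rad of 0; may be absent. Its wire bail turns about a line parallel to the pot's y, 54 mm above the origin, and starts folded toward the pot's -x.
- bail_1 (a joint): Angle of pot 1's bail in the pot: 0 upright, positive folded toward the pot's -x, stops at 1.3 either way; light friction (0.014 N m) lets it stay where it is left.
- grip_1 (a point): Middle of the bail's black grip sleeve (13 mm diameter, 24 mm long along the point's y, spins freely on the wire), 50 mm from the hinge line. Site axes are the bail's: y along the crossbar, z from the hinge line to the sleeve. The crossbar is a straight 4 mm wire, its legs 31 mm to each side of the middle.
- hook_1 (a point): Where the middle of a hung bail's crossbar rests, 140 mm up, 49 mm in front of the beam; axes as the rack's. Two parallel prongs, 6 mm bars 21 mm to each side (y), carry it, the sleeve between them. Each dips into a notch here, rising at 45 degrees in front (-x) to a tip 13 mm above and 20 mm in front of this point, behind to a level bar 7 mm above it. Hooks are 80 mm apart.
- pot_2: Steel flux pot, fixed lid, red rim, 57 mm diameter, 46 mm high, about 0.3 kg. Origin: centre of its underside; z up. Starts upright on the mat, yaw within 0.4 rad of 0; may be absent. Its wire bail turns about a line parallel to the pot's y, 54 mm above the origin, and starts folded toward the pot's -x.
- bail_2 (a joint): Angle of pot 2's bail in the pot: 0 upright, positive folded toward the pot's -x, stops at 1.3 either way; light friction (0.014 N m) lets it stay where it is left.
- grip_2 (a point): Middle of the bail's black grip sleeve (13 mm diameter, 24 mm long along the point's y, spins freely on the wire), 50 mm from the hinge line. Site axes are the bail's: y along the crossbar, z from the hinge line to the sleeve. The crossbar is a straight 4 mm wire, its legs 31 mm to each side of the middle.
- hook_2 (a point): Where the middle of a hung bail's crossbar rests, 140 mm up, 49 mm in front of the beam; axes as the rack's. Two parallel prongs, 6 mm bars 21 mm to each side (y), carry it, the sleeve between them. Each dips into a notch here, rising at 45 degrees in front (-x) to a tip 13 mm above and 20 mm in front of this point, behind to a level bar 7 mm above it. Hooks are 80 mm apart.
- pot_3: Steel flux pot, fixed lid, red rim, 57 mm diameter, 46 mm high, about 0.3 kg. Origin: centre of its underside; z up. Starts upright on the mat, yaw within 0.4 rad of 0; may be absent. Its wire bail turns about a line parallel to the pot's y, 54 mm above the origin, and starts folded toward the pot's -x.
- bail_3 (a joint): Angle of pot 3's bail in the pot: 0 upright, positive folded toward the pot's -x, stops at 1.3 either way; light friction (0.014 N m) lets it stay where it is left.
- grip_3 (a point): Middle of the bail's black grip sleeve (13 mm diameter, 24 mm long along the point's y, spins freely on the wire), 50 mm from the hinge line. Site axes are the bail's: y along the crossbar, z from the hinge line to the sleeve. The crossbar is a straight 4 mm wire, its legs 31 mm to each side of the middle.
- hook_3 (a point): Where the middle of a hung bail's crossbar rests, 140 mm up, 49 mm in front of the beam; axes as the rack's. Two parallel prongs, 6 mm bars 21 mm to each side (y), carry it, the sleeve between them. Each dips into a notch here, rising at 45 degrees in front (-x) to a tip 13 mm above and 20 mm in front of this point, behind to a level bar 7 mm above it. Hooks are 80 mm apart.
- cap_by: Bystander: black capacitor standing up, 30 mm diameter, 47 mm high, behind the carrier's cross rail. Origin: its underside.
- cap_by2: Bystander: black capacitor standing up, 30 mm diameter, 47 mm high, behind the carrier's cross rail. Origin: its underside.
- coil_by: Bystander: copper ring coil, 40 mm wide, 17 mm high, lying flat behind the carrier's cross rail. Origin: its underside.

How it is judged:
On the way, in this order (a step that is already met when the one before it is completed fails the run):
1. every pot hangs by its bail on a hook of the rack (((x of grip_1 in the frame of hook_1 between -0.013 and 0.013 m and y of grip_1 in the frame of hook_1 between -0.012 and 0.012 m and z of grip_1 in the frame of hook_1 between -0.008 and 0.008 m) or (x of grip_1 in the frame of hook_2 between -0.013 and 0.013 m and y of grip_1 in the frame of hook_2 between -0.012 and 0.012 m and z of grip_1 in the frame of hook_2 between -0.008 and 0.008 m) or (x of grip_1 in the frame of hook_3 between -0.013 and 0.013 m and y of grip_1 in the frame of hook_3 between -0.012 and 0.012 m and z of grip_1 in the frame of hook_3 between -0.008 and 0.008 m)) and angle between each of pot_1, pot_2, pot_3's own z axis and vertical below 0.35 rad and contact force between rack and pot_1 above 1 N and ((x of grip_2 in the frame of hook_1 between -0.013 and 0.013 m and y of grip_2 in the frame of hook_1 between -0.012 and 0.012 m and z of grip_2 in the frame of hook_1 between -0.008 and 0.008 m) or (x of grip_2 in the frame of hook_2 between -0.013 and 0.013 m and y of grip_2 in the frame of hook_2 between -0.012 and 0.012 m and z of grip_2 in the frame of hook_2 between -0.008 and 0.008 m) or (x of grip_2 in the frame of hook_3 between -0.013 and 0.013 m and y of grip_2 in the frame of hook_3 between -0.012 and 0.012 m and z of grip_2 in the frame of hook_3 between -0.008 and 0.008 m)) and contact force between rack and pot_2 above 1 N and ((x of grip_3 in the frame of hook_1 between -0.013 and 0.013 m and y of grip_3 in the frame of hook_1 between -0.012 and 0.012 m and z of grip_3 in the frame of hook_1 between -0.008 and 0.008 m) or (x of grip_3 in the frame of hook_2 between -0.013 and 0.013 m and y of grip_3 in the frame of hook_2 between -0.012 and 0.012 m and z of grip_3 in the frame of hook_2 between -0.008 and 0.008 m) or (x of grip_3 in the frame of hook_3 between -0.013 and 0.013 m and y of grip_3 in the frame of hook_3 between -0.012 and 0.012 m and z of grip_3 in the frame of hook_3 between -0.008 and 0.008 m)) and contact force between rack and pot_3 above 1 N), for 0.3 s.
2. with all pots hanging, the gauge blade is in the overload gap down to its shoulder (all of step 1 and x of gauge in the frame of gap between -0.0025 and 0.0025 m and y of gauge in the frame of gap between -0.007 and 0.007 m and z of gauge in the frame of gap between -0.003 and 0.003 m and angle between gauge's own z axis and vertical below 0.12 rad), for 0.3 s.
At the end, for the whole second after the job is handed in: Each pot present hangs on the rack, tilted under 0.35 rad, its weight on a hook, mid crossbar within 13 mm (x), 12 mm (y), 8 mm (z) of the hook point; the gauge stands at rest in the stand, shoulder within 3 mm of the top face (all of step 1 and x of gauge in the frame of slot between -0.0025 and 0.0025 m and y of gauge in the frame of slot between -0.007 and 0.007 m and z of gauge in the frame of slot between -0.003 and 0.003 m and angle between gauge's own z axis and vertical below 0.12 rad and linear speed of gauge below 0.02 m/s); the robot touches nothing.
It fails at once if a bystander is moved more than 25 mm (distance of any of cap_by, cap_by2, coil_by from where it was at the start of the episode above 0.025 m).
Of pot_1, pot_2, pot_3 only 2 to 3 are there at a start; the rules pass over those that are not, and their reading is None.
At some moment in a run one of pot_1, pot_2, pot_3 may be knocked a few centimetres aside while the robot is not near it.
It also fails if it takes over 208 s, if anything falls off the work surface, if the arm or the gripper's body presses on something with over 40 N, if the wrist force passes 120 N, or if a joint passes its speed limit or range.

## Working session

There is one attempt and no reset: what is moved stays moved. The work goes in short steps, Python scripts to look and compute and a shell command to move; the robot and the scene stay as the last step left them, time stands still between calls to the robot, and variables do not carry over. Pictures are saved under pics/ and viewed, at most 14 in all, crops included, and the job is handed in when it is done.

```bash
mkdir -p pics; ls; cat > h.py <<'E'
import numpy as np, cv2, sys
from station import sensors, camera, workorder
from scipy.spatial.transform import Rotation as R
def grab(name):
    s=sensors.get_state(); c=camera(name)
    if 'pose' in c: P=np.array(c['pose'])
    else:
        T=np.eye(4); T[:3,:3]=R.from_euler('xyz',s['orientation']).as_matrix(); T[:3,3]=s['eef_pos']
        P=T@np.array(c['mount'])
    return c,P
def cloud(c,P):
    K=np.array(c['camera_matrix']); z=c['range_z'].astype(float); h,w=z.shape
    u,v=np.meshgrid(np.arange(w),np.arange(h))
    pts=np.stack([u,v],-1).reshape(-1,1,2).astype(float)
    n=cv2.undistortPoints(pts,K,np.array([c['k1'],0,0,0.])).reshape(h,w,2)
    p=np.stack([n[...,0]*z,-n[...,1]*z,-z],-1)
    W=p@P[:3,:3].T+P[:3,3]; W[z==0]=np.nan
    return W
def save(name,img): cv2.imwrite('pics/'+name+'.png',img[...,::-1])
def st():
    s=sensors.get_state(); print({k:np.round(s[k],4).tolist() for k in ('time','joint_pos','eef_pos','orientation','force','opening','grasp_force')})
E
python3 - <<'E'
from h import *
st()
for n in('top','scene'):
    c,P=grab(n); save(n+'0',c['img']); print(n,np.round(P,3).tolist(),c['camera_matrix'],c['k1']); np.savez(n+'0.npz',W=cloud(c,P),img=c['img'])
E
```

```text
pics
{'time': 0.0, 'joint_pos': [1.2234, 0.4916, 1.5594, 0.0, 1.0917, -0.1056], 'eef_pos': [0.1495, 0.6066, 0.1965], 'orientation': [-3.1405, -0.0001, 2.8998], 'force': [-0.5061, -0.1353, -0.8685], 'opening': 1.0028, 'grasp_force': 0.0}
top [[-0.014, 0.997, -0.08, 0.436], [-1.0, -0.014, -0.001, 0.08], [-0.002, 0.08, 0.997, 1.133], [0.0, 0.0, 0.0, 1.0]] [[424.61946964   0.         284.04517845]
 [  0.         424.61946964 213.12119583]
 [  0.           0.           1.        ]] 0.034081666454783
scene [[0.824, 0.253, -0.507, -0.183], [-0.566, 0.329, -0.756, -0.964], [-0.025, 0.91, 0.415, 0.699], [0.0, 0.0, 0.0, 1.0]] [[495.16524253   0.         276.06705899]
 [  0.         495.16524253 204.07848214]
 [  0.           0.           1.        ]] 0.020626841837361982
```

View pics/top0.png

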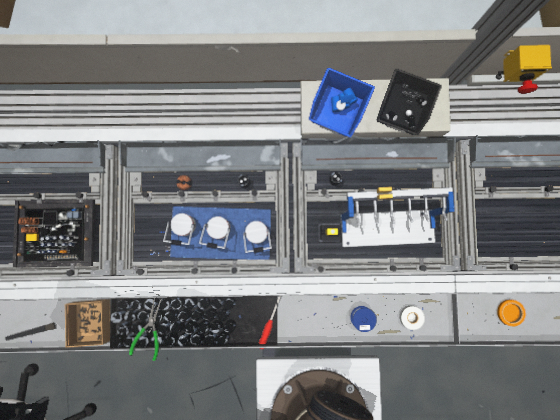

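View pics/scene0.png

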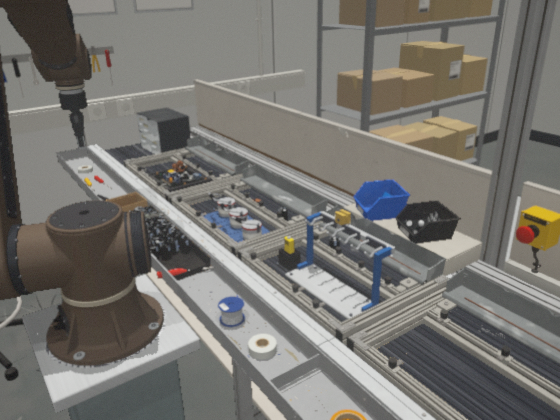

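The top view shows three pots (lids at about (182,218), (218,227) and (257,230)) with their bails folded toward the robot. The gauge in its stand is at (332,231), the rack spans (345-452, 190-245), and the brass jaws are at (385,192). Next I'll measure coarsely.

```bash
python3 - <<'E'
from h import *
d=np.load('top0.npz'); W=d['W']; img=d['img']
for n,(u,v) in dict(p1=(182,218),p2=(218,227),p3=(257,230),gauge=(332,231),jaw=(385,192),postL=(350,205),postR=(449,200),base=(390,238)).items():
    print(n,np.round(np.nanmedian(W[v-1:v+2,u-1:u+2].reshape(-1,3),0),3))
hsv=cv2.cvtColor(img,cv2.COLOR_RGB2HSV)
H,S,V=hsv[...,0],hsv[...,1],hsv[...,2]
def rep(name,m):
    p=W[m]; p=p[~np.isnan(p[:,0])]; print(name,len(p),np.round(np.median(p,0),3),np.round(np.percentile(p,5,0),3),np.round(np.percentile(p,95,0),3))
vv,uu=np.mgrid[:420,:560]
yel=(H>20)&(H<35)&(S>150)&(V>120)
rep('gauge',yel&(abs(uu-332)<12)&(abs(vv-231)<12)); rep('jaw',(H>12)&(H<35)&(S>120)&(abs(uu-385)<15)&(abs(vv-192)<12))
wh=(W[...,2]>.035)&(W[...,2]<.075)&(vv>205)&(vv<255)
for u in(182,218,257): rep('pot',wh&(abs(uu-u)<19)&(S<60)&(V>150))
s=img[150:270,140:470]; save('top0z',cv2.resize(s,None,fx=2.4,fy=2.4,interpolation=cv2.INTER_CUBIC))
E
```

```text
p1 [0.514 0.342 0.049]
p2 [0.489 0.25  0.049]
p3 [0.48  0.151 0.05 ]
gauge [ 0.474 -0.036  0.087]
jaw [ 0.559 -0.151  0.166]
postL [ 0.532 -0.073  0.149]
postR [ 0.54  -0.301  0.15 ]
base [ 0.456 -0.198  0.009]
gauge 51 [ 0.474 -0.036  0.083] [ 0.467 -0.049  0.045] [ 0.483 -0.025  0.087]
jaw 130 [ 0.56  -0.149  0.175] [ 0.544 -0.174  0.004] [ 0.592 -0.135  0.179]
pot 442 [0.495 0.342 0.049] [0.457 0.317 0.045] [0.519 0.37  0.072]
pot 447 [0.485 0.252 0.049] [0.458 0.227 0.046] [0.51  0.286 0.069]
pot 420 [0.473 0.153 0.049] [0.45  0.128 0.045] [0.498 0.179 0.067]
```

View pics/top0z.png

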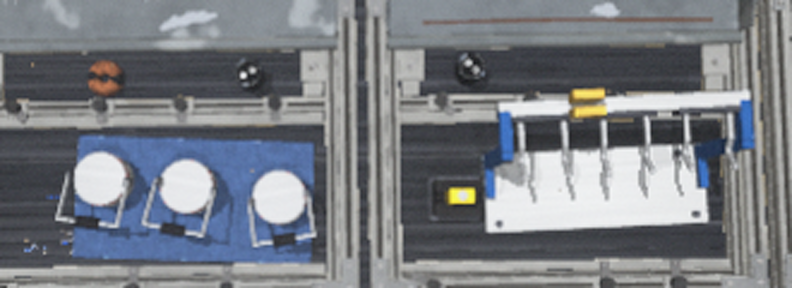

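The zoom shows three pots on the mat with black sleeves on the -x side, and the gauge is left of the rack. The jaw pair sits on the beam between the +y and middle hooks. I'll raise and turn the tool so that tool x = world +y and tool y = world +x.

```bash
python3 -m crank '[{"delta_pos":[0,0,-0.4],"turn":0.115,"hand":0},{"delta_pos":[0,0,-0.4],"turn":0.115,"hand":0},{"delta_pos":[0,0,-0.4],"turn":0.115,"hand":0},{"delta_pos":[0,0,-0.4],"turn":0.115,"hand":0},{"delta_pos":[0,0,-0.4],"turn":0.115,"hand":0},{"delta_pos":[0,0,-0.4],"turn":0.115,"hand":0},{"delta_pos":[0,0,-0.4],"turn":0.115,"hand":0},{"delta_pos":[0,0,0],"turn":0.115,"hand":0}]'
python3 -m crank '[{"delta_pos":[0,0,0],"turn":0.115,"hand":0},{"delta_pos":[0,0,0],"turn":0.115,"hand":0},{"delta_pos":[0,0,0],"turn":0.11,"hand":0},{"delta_pos":[0,0,0],"turn":0.0,"hand":0}]'
```

```text
time: 0.77
eef_pos: [0.1499, 0.6076, 0.341]
orientation: [3.138, -0.004, 1.93]
force: [-0.3, -0.0, 0.9]
opening: 1.0
grasp_force: 0.0
time: 1.1
eef_pos: [0.1496, 0.6067, 0.3368]
orientation: [-3.141, 0.001, 1.575]
force: [-0.0, -0.2, 0.3]
opening: 1.003
grasp_force: 0.0
```

```bash
R='see below' ; python3 -m crank '[{"delta_pos":[-0.5,0.4,0],"turn":0,"hand":0},{"delta_pos":[-0.5,0.4,0],"turn":0,"hand":0},{"delta_pos":[-0.5,0.4,0],"turn":0,"hand":0},{"delta_pos":[-0.5,0.4,0],"turn":0,"hand":0},{"delta_pos":[-0.5,0.4,0],"turn":0,"hand":0},{"delta_pos":[-0.5,0.4,0],"turn":0,"hand":0},{"delta_pos":[-0.5,0.4,0],"turn":0,"hand":0},{"delta_pos":[-0.5,0.4,0],"turn":0,"hand":0}]'
python3 -m crank '[{"delta_pos":[-0.5,0.4,0],"turn":0,"hand":0.5},{"delta_pos":[-0.5,0.4,0],"turn":0,"hand":0.5},{"delta_pos":[-0.5,0.4,0],"turn":0,"hand":0.5},{"delta_pos":[-0.5,0.4,0],"turn":0,"hand":0.5},{"delta_pos":[-0.5,0.4,0],"turn":0,"hand":0.5},{"delta_pos":[-0.5,0.4,0],"turn":0,"hand":0.5},{"delta_pos":[0,0,0],"turn":0,"hand":0.5},{"delta_pos":[0,0,0],"turn":0,"hand":0.5}]'
python3 - <<'E'
from h import *
st(); c,P=grab('wrist'); print(np.round(c['mount'],3)); save('w1',c['img']); np.savez('w1.npz',W=cloud(c,P),img=c['img']); st()
E
```

```text
time: 1.77
eef_pos: [0.3121, 0.407, 0.337]
orientation: [-3.141, 0.0, 1.585]
force: [0.8, 0.1, 0.3]
opening: 0.998
grasp_force: 0.0
time: 2.43
eef_pos: [0.4336, 0.2584, 0.3368]
orientation: [-3.141, 0.0, 1.581]
force: [-0.4, -0.4, 0.5]
opening: 0.5
grasp_force: 0.0
{'time': 2.4333, 'joint_pos': [0.4065, 0.1957, 1.632, 0.0002, 1.3145, 0.3963], 'eef_pos': [0.4336, 0.2584, 0.3368], 'orientation': [-3.141, 0.0001, 1.5809], 'force': [-0.4111, -0.4466, 0.5045], 'opening': 0.5004, 'grasp_force': 0.0}
[[ 0.     0.955  0.297  0.075]
 [ 1.    -0.     0.001 -0.   ]
 [ 0.001  0.297 -0.955 -0.177]
 [ 0.     0.     0.     1.   ]]
{'time': 2.4833, 'joint_pos': [0.4084, 0.1953, 1.6322, 0.0003, 1.3146, 0.3974], 'eef_pos': [0.433, 0.2592, 0.3369], 'orientation': [-3.1411, -0.0001, 1.5816], 'force': [0.6898, -0.0625, 0.5277], 'opening': 0.503, 'grasp_force': 0.0}
```

View pics/w1.png

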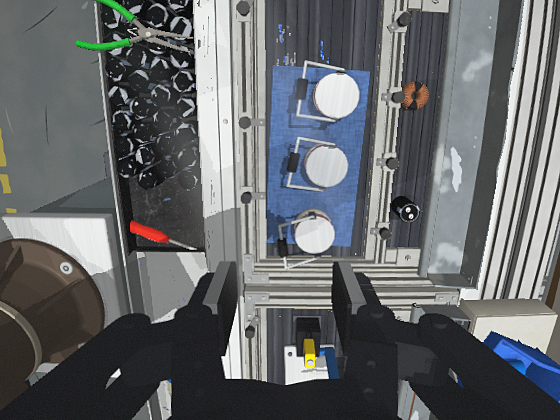

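The wrist view has right = +x and up = +y. Lids are at (337,95), (326,167) and (314,233), with sleeves at (302,88), (292,162) and (283,247).

```bash
cat > pots.py <<'E'
from h import *
def pots(W,img,verbose=True):
    hsv=cv2.cvtColor(img,cv2.COLOR_RGB2HSV); z=W[...,2]
    vv,uu=np.mgrid[:420,:560]
    lid=((hsv[...,1]<50)&(hsv[...,2]>170)&(z>.04)&(z<.056)&(W[...,0]>.42)&(W[...,0]<.56)&(W[...,1]>.08)&(W[...,1]<.42)).astype(np.uint8)
    lid=cv2.morphologyEx(lid,cv2.MORPH_OPEN,np.ones((5,5)))
    n,lab,stt,cen=cv2.connectedComponentsWithStats(lid); out=[]
    for i in range(1,n):
        if stt[i,4]<300: continue
        p=W[lab==i]; c,r=cv2.minEnclosingCircle(p[:,:2].astype(np.float32)*1000)
        c=np.array(c)/1000
        dark=(hsv[...,2]<70)&(z>.058)&(z<.085)&(np.hypot(W[...,0]-c[0],W[...,1]-c[1])<.062)&(W[...,0]<c[0]-.02)
        s=W[dark]; sc=(np.percentile(s,3,0)+np.percentile(s,97,0))/2 if len(s)>5 else np.zeros(3)
        d=np.median(s,0)[:2]-c if len(s)>5 else np.zeros(2); yaw=np.arctan2(-d[1],-d[0])
        rec=dict(c=c,r=r,zl=np.median(p[:,2]),s=np.median(s,0) if len(s) else sc,sb=sc,n=len(s),dist=np.hypot(*d),yaw=yaw)
        if len(s)>5:
            l,(w,h),a=cv2.minAreaRect(s[:,:2].astype(np.float32)*1000); rec['rect']=(w,h,a)
        out.append(rec)
        if verbose: print({k:np.round(v,4).tolist() for k,v in rec.items()})
    return out
if __name__=='__main__':
    if len(sys.argv)>1: d=np.load(sys.argv[1]); W,img=d['W'],d['img']
    else: c,P=grab('wrist'); W=cloud(c,P); img=c['img']; st()
    pots(W,img)
E
python3 pots.py w1.npz
python3 - <<'E'
from h import *
d=np.load('w1.npz');W=d['W']
print('mat',np.round(W[230,350],4),np.round(W[130,290],4))
E
```

```text
{'c': [0.4991, 0.3444], 'r': 28.5274, 'zl': 0.0478, 's': [0.4573, 0.3581, 0.0772], 'sb': [0.4551, 0.354, 0.0774], 'n': 28, 'dist': 0.0441, 'yaw': -0.3175, 'rect': [8.1557, 17.5971, 24.8311]}
{'c': [0.49, 0.2524], 'r': 28.1655, 'zl': 0.0478, 's': [0.4438, 0.2626, 0.0782], 'sb': [0.4438, 0.2625, 0.0769], 'n': 169, 'dist': 0.0473, 'yaw': -0.2184, 'rect': [23.4476, 10.9328, 77.8056]}
{'c': [0.4769, 0.1539], 'r': 28.0479, 'zl': 0.0479, 's': [0.4325, 0.1482, 0.0811], 'sb': [0.4319, 0.1475, 0.0789], 'n': 159, 'dist': 0.0448, 'yaw': 0.1273, 'rect': [12.6978, 25.0713, 10.9919]}
mat [0.5367 0.1448 0.0016] [0.4408 0.2964 0.0029]
```

```bash
python3 - <<'E'
from h import *
W=np.load('w1.npz')['W']
for v in (160,205,240):
    print(v,[(u,*np.round(W[v,u],3)[[0,2]].tolist()) for u in range(236,276,4)])
c,P=grab('top'); np.savez('top1.npz',W=cloud(c,P),img=c['img'])
E
```

```text
160 [(236, 0.364, 0.017), (240, 0.373, 0.037), (244, 0.378, 0.034), (248, 0.384, 0.038), (252, 0.388, 0.028), (256, 0.394, 0.035), (260, 0.399, 0.024), (264, 0.405, 0.023), (268, 0.409, -0.001), (272, 0.415, 0.002)]
205 [(236, 0.361, 0.009), (240, 0.368, 0.014), (244, 0.377, 0.038), (248, 0.382, 0.036), (252, 0.388, 0.037), (256, 0.393, 0.031), (260, 0.398, 0.024), (264, 0.404, 0.024), (268, 0.409, 0.002), (272, 0.415, 0.002)]
240 [(236, 0.361, 0.022), (240, 0.367, 0.015), (244, 0.375, 0.038), (248, 0.381, 0.036), (252, 0.387, 0.037), (256, 0.392, 0.031), (260, 0.398, 0.024), (264, 0.404, 0.025), (268, 0.409, 0.003), (272, 0.415, 0.002)]
```

```bash
python3 -m crank '[{"delta_pos":[-0.28,0,0.34],"turn":0,"hand":0.65},{"delta_pos":[-0.28,0,0.34],"turn":0,"hand":0.65},{"delta_pos":[-0.28,0,0.34],"turn":0,"hand":0.65},{"delta_pos":[-0.28,0,0.34],"turn":0,"hand":0.65},{"delta_pos":[-0.28,0,0.34],"turn":0,"hand":0.65},{"delta_pos":[-0.28,0,0.34],"turn":0,"hand":0.65},{"delta_pos":[-0.28,0,0.34],"turn":0,"hand":0.65},{"delta_pos":[-0.28,0,0.34],"turn":0,"hand":0.65}]' >/dev/null
python3 -m crank '[{"delta_pos":[0,0,0],"turn":-0.105,"hand":0.65},{"delta_pos":[0,0,0],"turn":0,"hand":0.65},{"delta_pos":[0,0,0],"turn":0,"hand":0.65}]'
python3 - <<'E'
from pots import *
c,P=grab('wrist'); W=cloud(c,P); save('w2',c['img']); np.savez('w2.npz',W=W,img=c['img']); pots(W,c['img']); st()
E
```

```text
time: 3.45
eef_pos: [0.4339, 0.1484, 0.2014]
orientation: [3.141, -0.0, 1.69]
force: [-0.1, 1.2, 0.3]
opening: 0.352
grasp_force: 0.0
{'c': [0.4902, 0.2524], 'r': 28.3642, 'zl': 0.0478, 's': [0.4439, 0.2615, 0.0783], 'sb': [0.4439, 0.2614, 0.0776], 'n': 483, 'dist': 0.0472, 'yaw': -0.1945, 'rect': [24.0581, 12.5353, 78.2384]}
{'c': [0.4773, 0.1537], 'r': 28.0258, 'zl': 0.0478, 's': [0.4321, 0.1472, 0.0813], 'sb': [0.4323, 0.1471, 0.0799], 'n': 389, 'dist': 0.0457, 'yaw': 0.1422, 'rect': [12.5753, 41.1504, 6.7297]}
{'time': 3.5, 'joint_pos': [0.1852, 0.2492, 1.9434, 0.0002, 0.9481, 0.0667], 'eef_pos': [0.434, 0.1484, 0.2015], 'orientation': [3.1407, -0.0002, 1.6892], 'force': [0.8796, -1.018, 0.1127], 'opening': 0.3457, 'grasp_force': 0.0}
```

View pics/w2.png

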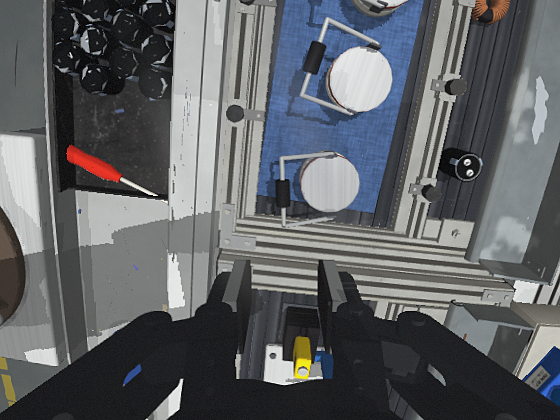

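The wrist view at z=0.2 shows the nearest pot's lid at (330,182) and its sleeve at (283,194), with nothing around the sleeve. I'll descend and grip it.

```bash
python3 -m crank '[{"delta_pos":[-0.03,-0.04,0.4],"turn":0,"hand":0.65},{"delta_pos":[0,0,0.4],"turn":0,"hand":0.65},{"delta_pos":[0,0,0.4],"turn":0,"hand":0.65},{"delta_pos":[0,0,0.4],"turn":0,"hand":0.65},{"delta_pos":[0,0,0.4],"turn":0,"hand":0.65},{"delta_pos":[0,0,0.4],"turn":0,"hand":0.65},{"delta_pos":[0,0,0.4],"turn":0,"hand":0.65},{"delta_pos":[0,0,0.03],"turn":0,"hand":0.65}]' 30
python3 -m crank '[{"delta_pos":[0,0,0],"turn":0,"hand":0.65},{"delta_pos":[0,0,0],"turn":0,"hand":1},{"delta_pos":[0,0,0],"turn":0,"hand":1},{"delta_pos":[0,0,0],"turn":0,"hand":1},{"delta_pos":[0,0,0],"turn":0,"hand":1},{"delta_pos":[0,0,0],"turn":0,"hand":1}]' 30
```

```text
time: 4.17
eef_pos: [0.4312, 0.1463, 0.0576]
orientation: [-3.139, 0.0, 1.689]
force: [-0.2, -0.3, -0.8]
opening: 0.35
grasp_force: 0.0
time: 4.67
eef_pos: [0.4325, 0.1459, 0.0602]
orientation: [3.141, -0.0, 1.69]
force: [0.1, -0.5, -0.4]
opening: 0.002
grasp_force: 0.0
```

```bash
python3 - <<'E'
from pots import *
c,P=grab('wrist'); W=cloud(c,P); save('w3',c['img']); pots(W,c['img'])
c,P=grab('top'); W=cloud(c,P); save('t3',np.vstack([cv2.resize(c['img'][180:280,150:310],None,fx=3.5,fy=3.5),]))
E
python3 - <<'E'
import cv2
a=cv2.imread('pics/w3.png');b=cv2.imread('pics/t3.png')
a=cv2.resize(a,(400,300));b=cv2.resize(b,(400,250))
cv2.imwrite('pics/c3.png',cv2.vconcat([a,b]))
E
```

```text
{'c': [0.4905, 0.2527], 'r': 28.2504, 'zl': 0.0478, 's': [0.4432, 0.2572, 0.0782], 'sb': [0.4434, 0.2572, 0.0768], 'n': 1266, 'dist': 0.0475, 'yaw': -0.0942, 'rect': [19.6508, 49.4624, 20.2914]}
{'c': [0.4823, 0.1542], 'r': 24.9825, 'zl': 0.0479, 's': [0.4312, 0.1544, 0.0809], 'sb': [0.4313, 0.1536, 0.0783], 'n': 644, 'dist': 0.0511, 'yaw': -0.0051, 'rect': [15.6423, 50.3066, 34.5783]}
{'c': [0.4658, 0.1531], 'r': 19.2764, 'zl': 0.0479, 's': [0.4312, 0.1545, 0.0809], 'sb': [0.4312, 0.1537, 0.0786], 'n': 639, 'dist': 0.0347, 'yaw': -0.0392, 'rect': [12.4913, 14.2012, 6.0013]}
{'c': [0.4939, 0.1595], 'r': 15.9064, 'zl': 0.0479, 's': [0.4348, 0.1548, 0.0804], 'sb': [0.4513, 0.1516, 0.0712], 'n': 302, 'dist': 0.0593, 'yaw': 0.08, 'rect': [64.6275, 41.4356, 89.9636]}
{'c': [0.4555, 0.1505], 'r': 13.8776, 'zl': 0.0479, 's': [0.4303, 0.1548, 0.0813], 'sb': [0.4302, 0.1537, 0.0785], 'n': 550, 'dist': 0.0256, 'yaw': -0.1712, 'rect': [10.9355, 13.9594, 6.0013]}
```

View pics/c3.png

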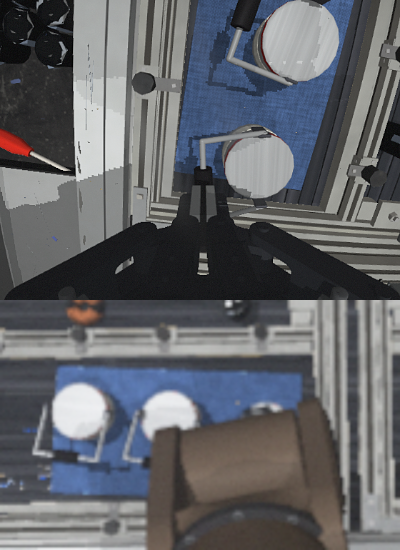

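```bash
python3 - <<'E'
from h import *
st(); img=cv2.imread('pics/w3.png')[200:400,210:370]; cv2.imwrite('pics/w3z.png',cv2.resize(img,None,fx=3,fy=3,interpolation=cv2.INTER_CUBIC))
E
```

```text
{'time': 4.7667, 'joint_pos': [0.1803, 0.4725, 2.1025, 0.0002, 0.566, 0.0608], 'eef_pos': [0.4324, 0.1458, 0.0599], 'orientation': [3.141, -0.0001, 1.6901], 'force': [-0.1549, 0.2198, -0.1609], 'opening': -0.0001, 'grasp_force': 0.0}
```

View pics/w3z.png

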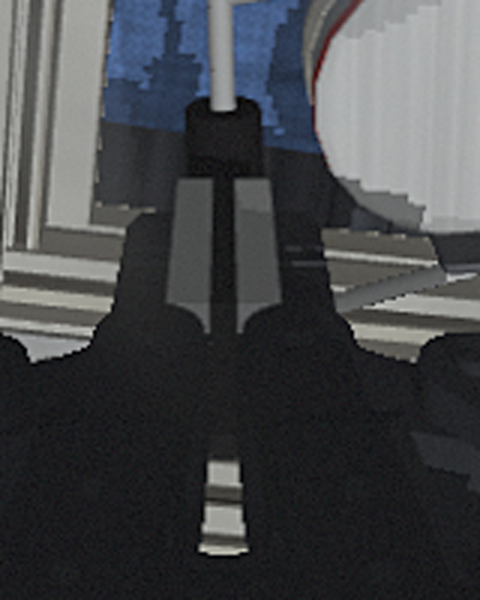

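The crop shows the sleeve end at (222,140) right at the fingers, but the strips between them look nearly shut. I'll check the depths there.

```bash
python3 - <<'E'
from h import *
c,P=grab('wrist'); W=cloud(c,P)
for (u,v) in [(273,270),(296,270),(285,270),(284,245),(284,253),(273,290),(296,290),(285,290),(273,262),(284,235),(284,225),(285,310)]: print((u,v),np.round(W[v,u],4))
E
```

```text
(273, 270) [0.4262 0.1552 0.1079]
(296, 270) [0.4355 0.1563 0.1079]
(285, 270) [0.431  0.156  0.1082]
(284, 245) [0.4305 0.1564 0.0833]
(284, 253) [0.4311 0.1518 0.082 ]
(273, 290) [0.4266 0.1555 0.1243]
(296, 290) [0.4349 0.1568 0.1248]
(285, 290) [0.4311 0.1551 0.1228]
(273, 262) [0.4259 0.1552 0.1004]
(284, 235) [0.4302 0.1594 0.078 ]
(284, 225) [0.4296 0.1645 0.078 ]
(285, 310) [0.4314 0.1522 0.1314]
```

```bash
python3 -m crank '[{"delta_pos":[0,0,-0.4],"turn":0,"hand":1},{"delta_pos":[0,0,-0.4],"turn":0,"hand":1},{"delta_pos":[0,0,-0.4],"turn":0,"hand":1},{"delta_pos":[0,0,0],"turn":0,"hand":1},{"delta_pos":[0,0,0],"turn":0,"hand":1}]'
python3 - <<'E'
from h import *
s=sensors.get_state(); e=np.array(s['eef_pos'])
for n in('wrist','scene'):
    c,P=grab(n); W=cloud(c,P); m=(abs(W[...,0]-e[0])<.03)&(abs(W[...,1]-e[1])<.03)&(W[...,2]>.09)
    p=W[m]; print(n,e,len(p)); 
    if len(p): 
        i=np.argsort(p[:,2])[:6]; print(np.round(p[i]-e,4))
    save('s4_'+n,c['img'])
    if n=='wrist': p=W[(abs(W[...,0]-.432)<.03)&(abs(W[...,1]-.147)<.02)]; print('sleeve?',np.round(p[(p[:,2]>.06)&(p[:,2]<.095)].mean(0),4))
    np.save('s4_'+n+'.npy',W)
a=cv2.imread('pics/s4_wrist.png'); b=cv2.imread('pics/s4_scene.png')[130:340,100:380]; cv2.imwrite('pics/c4.png',cv2.vconcat([a[180:420],cv2.resize(b,(560,350),interpolation=cv2.INTER_CUBIC)]))
E
```

```text
time: 5.23
eef_pos: [0.4326, 0.1459, 0.1203]
orientation: [3.14, -0.0, 1.69]
force: [0.2, -0.3, -1.2]
opening: -0.001
grasp_force: 0.0
wrist [0.43258304 0.1458594  0.12028522] 24726
[[ 0.0022  0.0096  0.0369]
 [-0.0073  0.0083  0.0374]
 [-0.0069  0.0088  0.0375]
 [ 0.003   0.0101  0.0376]
 [-0.0043  0.0092  0.0377]
 [ 0.0043  0.0103  0.0378]]
sleeve? [0.4322 0.1481 0.0801]
scene [0.43258304 0.1458594  0.12028522] 815
[[-0.0044  0.0056  0.0324]
 [-0.0069  0.0068  0.0326]
 [-0.0062 -0.003   0.0328]
 [-0.0004 -0.0096  0.0335]
 [-0.0026 -0.008   0.0336]
 [-0.0051 -0.0067  0.0338]]
```

View pics/c4.png

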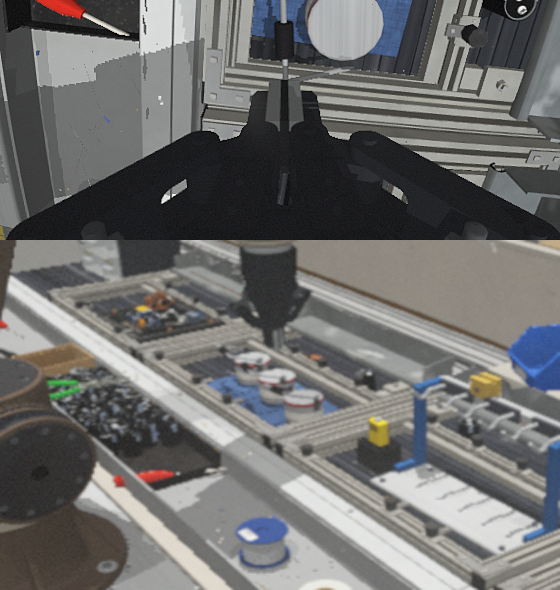

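Both cameras put the true finger ends about 35 mm above the reported TCP, so the fingers closed above the sleeve. I'll use finger tip z = TCP z + 0.035, which means descending deeper.

```bash
python3 -m crank '[{"delta_pos":[0.03,0,0],"turn":0,"hand":0.65},{"delta_pos":[0,0,0],"turn":0,"hand":0.65},{"delta_pos":[0,0,0],"turn":0,"hand":0.65},{"delta_pos":[0,0,0.4],"turn":0,"hand":0.65},{"delta_pos":[0,0,0.4],"turn":0,"hand":0.65},{"delta_pos":[0,0,0.4],"turn":0,"hand":0.65},{"delta_pos":[0,0,0.4],"turn":0,"hand":0.65},{"delta_pos":[0,0,0.3],"turn":0,"hand":0.65}]' 30
python3 -m crank '[{"delta_pos":[0,0,0],"turn":0,"hand":0.65},{"delta_pos":[0,0,0],"turn":0,"hand":1},{"delta_pos":[0,0,0],"turn":0,"hand":1},{"delta_pos":[0,0,0],"turn":0,"hand":1},{"delta_pos":[0,0,0],"turn":0,"hand":1},{"delta_pos":[0,0,0],"turn":0,"hand":1}]' 30
python3 -c "
from h import *
c,P=grab('wrist'); save('w5',c['img'])"
```

```text
time: 6.0
eef_pos: [0.4316, 0.1472, 0.023]
orientation: [-3.14, 0.0, 1.69]
force: [-0.4, -0.6, 0.7]
opening: 0.35
grasp_force: 0.0
time: 6.5
eef_pos: [0.4325, 0.1474, 0.0253]
orientation: [3.14, -0.0, 1.69]
force: [1.3, 0.5, -0.2]
opening: 0.136
grasp_force: 29.1
```

The grip holds on the sleeve (opening 0.136, 29 N). Next I'll swing the bail upright along its arc and lift.

```bash
python3 -m crank '[{"delta_pos":[0,0.09,-0.18],"turn":0,"hand":1},{"delta_pos":[0,0.13,-0.15],"turn":0,"hand":1},{"delta_pos":[0,0.16,-0.13],"turn":0,"hand":1},{"delta_pos":[0,0.18,-0.09],"turn":0,"hand":1},{"delta_pos":[0,0.19,-0.06],"turn":0,"hand":1},{"delta_pos":[0,0.16,-0.02],"turn":0,"hand":1},{"delta_pos":[0,0,-0.1],"turn":0,"hand":1},{"delta_pos":[0,0,-0.2],"turn":0,"hand":1}]'
python3 -m crank '[{"delta_pos":[0,0,-0.3],"turn":0,"hand":1},{"delta_pos":[0,0,-0.36],"turn":0,"hand":1},{"delta_pos":[0,0,-0.36],"turn":0,"hand":1},{"delta_pos":[0,0,-0.36],"turn":0,"hand":1},{"delta_pos":[0,0,-0.36],"turn":0,"hand":1},{"delta_pos":[0,0,-0.36],"turn":0,"hand":1},{"delta_pos":[0,0,-0.1],"turn":0,"hand":1},{"delta_pos":[0,0,0],"turn":0,"hand":1}]'
python3 - <<'E'
from h import *
d=np.load('top0.npz'); W=d['W']; img=d['img']; z=W[...,2]
vv,uu=np.mgrid[:420,:560]; reg=(uu>335)&(uu<465)&(vv>175)&(vv<255)
hsv=cv2.cvtColor(img,cv2.COLOR_RGB2HSV)
beam=reg&(z>.138)&(z<.158)&(W[...,0]>.52)&(hsv[...,1]<60)
p=W[beam]; A=np.polyfit(p[:,1],p[:,0],1); print('beam n',len(p),'yaw',-np.arctan(A[0]),p[:,:].min(0),p.max(0),A,np.median(p[:,2]))
base=reg&(z>.002)&(z<.016)&(hsv[...,1]<60)&(hsv[...,2]>170); p=W[base][:,:2]
(c,s,a)=cv2.minAreaRect((p*1000).astype(np.float32)); print('base',c,s,a)
pr=reg&(z>.125)&(z<.160)&(W[...,0]<.54)&(hsv[...,1]<60)
p=W[pr]; n,lab,stt,cen=cv2.connectedComponentsWithStats(pr.astype(np.uint8))
for i in range(1,n):
    q=W[lab==i]
    if len(q)>=4: print(len(q),np.round(q.mean(0),4),np.round(q.min(0),4),np.round(q.max(0),4))
jaw=reg&(z>.165)&(z<.185); q=W[jaw]; print('jaw',len(q),q.mean(0),q.min(0),q.max(0)); print(cv2.minAreaRect((q[:,:2]*1000).astype(np.float32)))
bl=reg&(hsv[...,0]>100)&(hsv[...,0]<125)&(hsv[...,1]>120)&(z>.13)
for m in(bl&(uu<400),bl&(uu>400)): q=W[m]; print('post',len(q),np.round(q.mean(0),4),np.round(q.min(0),4),np.round(q.max(0),4))
E
```

```text
time: 7.22
eef_pos: [0.4766, 0.1525, 0.0704]
orientation: [-3.139, 0.0, 1.69]
force: [0.2, 0.8, -3.3]
opening: 0.142
grasp_force: 29.3
time: 7.88
eef_pos: [0.4772, 0.1528, 0.1823]
orientation: [3.139, -0.0, 1.69]
force: [1.0, 0.2, -3.0]
opening: 0.135
grasp_force: 29.3
beam n 952 yaw 0.032898785343914744 [ 0.52000905 -0.30813481  0.13811445] [ 0.57152385 -0.06772974  0.15759811] [-0.03291066  0.54456049] 0.1487006702582262
base (508.9778137207031, -202.24110412597656) (140.69329833984375, 266.26483154296875) 3.0456767082214355
58 [ 0.5145 -0.1693  0.1451] [ 0.4882 -0.1726  0.1333] [ 0.5397 -0.1659  0.1546]
58 [ 0.5145 -0.211   0.1451] [ 0.4897 -0.2146  0.1352] [ 0.5393 -0.2079  0.1558]
57 [ 0.5144 -0.2488  0.1449] [ 0.4916 -0.2529  0.1318] [ 0.5386 -0.2455  0.1559]
61 [ 0.5164 -0.2906  0.1445] [ 0.4933 -0.2999  0.127 ] [ 0.5396 -0.2873  0.1539]
61 [ 0.5136 -0.0899  0.1451] [ 0.4867 -0.0938  0.135 ] [ 0.5386 -0.0868  0.1561]
62 [ 0.5136 -0.1317  0.1451] [ 0.4885 -0.1359  0.1348] [ 0.538  -0.1284  0.1542]
4 [ 0.5126 -0.3045  0.1412] [ 0.5123 -0.3084  0.1388] [ 0.5128 -0.3016  0.1455]
jaw 133 [ 0.55565886 -0.14883514  0.17489502] [ 0.5425679  -0.16442535  0.16517374] [ 0.57009411 -0.13411351  0.18089888]
((556.2764892578125, -149.28811645507812), (27.478322982788086, 29.975692749023438), 2.2550814151763916)
post 113 [ 0.5276 -0.0737  0.1477] [ 0.5057 -0.0801  0.1328] [ 0.5504 -0.0685  0.1539]
post 124 [ 0.5336 -0.3035  0.1477] [ 0.5134 -0.3108  0.1331] [ 0.5589 -0.2979  0.1542]
```

The pot is lifted (-3 N). From the top cloud the hook y values are -0.111, -0.190 and -0.270 with x about 0.506, 0.508 and 0.511, and the rack yaw is about 0.033. I'll carry this pot to the far hook.

```bash
python3 -m crank '[{"delta_pos":[0,-0.05,0],"turn":0.082,"hand":1},{"delta_pos":[-0.2,-0.1,0],"turn":0,"hand":1},{"delta_pos":[-0.4,-0.1,0],"turn":0,"hand":1},{"delta_pos":[-0.5,-0.1,0],"turn":0,"hand":1},{"delta_pos":[-0.5,-0.1,0],"turn":0,"hand":1},{"delta_pos":[-0.5,-0.1,0],"turn":0,"hand":1},{"delta_pos":[-0.5,-0.1,0],"turn":0,"hand":1},{"delta_pos":[-0.5,-0.1,0],"turn":0,"hand":1}]'
python3 -m crank '[{"delta_pos":[-0.5,-0.1,0],"turn":0,"hand":1},{"delta_pos":[-0.5,-0.1,0],"turn":0,"hand":1},{"delta_pos":[-0.5,-0.1,0],"turn":0,"hand":1},{"delta_pos":[-0.5,-0.1,0],"turn":0,"hand":1},{"delta_pos":[-0.5,-0.07,0],"turn":0,"hand":1},{"delta_pos":[-0.5,0,0],"turn":0,"hand":1},{"delta_pos":[-0.5,0,0],"turn":0,"hand":1},{"delta_pos":[-0.5,0,0],"turn":0,"hand":1}]'
python3 -m crank '[{"delta_pos":[-0.5,0,0],"turn":0,"hand":1},{"delta_pos":[-0.4,0,0],"turn":0,"hand":1},{"delta_pos":[-0.3,0,0],"turn":0,"hand":1},{"delta_pos":[-0.1,0,0],"turn":0,"hand":1},{"delta_pos":[0,0,0],"turn":0,"hand":1},{"delta_pos":[0,0,0],"turn":0,"hand":1},{"delta_pos":[0,0,0],"turn":0,"hand":1}]'
```

```text
time: 8.55
eef_pos: [0.4435, -0.0051, 0.1802]
orientation: [-3.14, -0.0, 1.607]
force: [0.2, 0.5, -4.0]
opening: 0.138
grasp_force: 29.3
time: 9.22
eef_pos: [0.4269, -0.2056, 0.1801]
orientation: [-3.14, -0.001, 1.607]
force: [0.8, 0.8, -2.6]
opening: 0.138
grasp_force: 29.3
time: 9.8
eef_pos: [0.4301, -0.2682, 0.1809]
orientation: [-3.141, -0.001, 1.605]
force: [0.6, 0.5, -2.6]
opening: 0.136
grasp_force: 29.3
```

```bash
python3 -m crank '[{"delta_pos":[0,0,0.2],"turn":0,"hand":1},{"delta_pos":[0,0,0.3],"turn":0,"hand":1},{"delta_pos":[0,0,0.3],"turn":0,"hand":1},{"delta_pos":[0,0,0.2],"turn":0,"hand":1},{"delta_pos":[0,0,0.13],"turn":0,"hand":1},{"delta_pos":[0,0,0],"turn":0,"hand":1},{"delta_pos":[0,0,0],"turn":0,"hand":1},{"delta_pos":[0,0,0],"turn":0,"hand":1}]'
python3 -m crank '[{"delta_pos":[-0.03,0.15,0],"turn":0,"hand":1},{"delta_pos":[-0.03,0.2,0],"turn":0,"hand":1},{"delta_pos":[-0.03,0.2,0],"turn":0,"hand":1},{"delta_pos":[0,0.2,0],"turn":0,"hand":1},{"delta_pos":[0,0.2,0],"turn":0,"hand":1},{"delta_pos":[0,0.2,0],"turn":0,"hand":1},{"delta_pos":[0,0.2,0],"turn":0,"hand":1},{"delta_pos":[0,0.15,0],"turn":0,"hand":1}]'
python3 -m crank '[{"delta_pos":[0,0.1,0],"turn":0,"hand":1},{"delta_pos":[0,0.03,0],"turn":0,"hand":1},{"delta_pos":[0,0,0],"turn":0,"hand":1},{"delta_pos":[0,0,0],"turn":0,"hand":1}]'
python3 - <<'E'
from h import *
a,P=grab('top'); b,_=grab('scene'); w,_=grab('wrist')
A=cv2.resize(a['img'][170:270,320:470],(450,300)); B=cv2.resize(b['img'][190:310,270:430],(400,300)); save('c6',np.hstack([A,B[:,:350]]))
save('w6',w['img'])
E
```

```text
time: 10.47
eef_pos: [0.4307, -0.2694, 0.1251]
orientation: [3.141, 0.001, 1.605]
force: [0.8, -0.1, -3.1]
opening: 0.14
grasp_force: 29.3
time: 11.13
eef_pos: [0.5068, -0.2711, 0.1244]
orientation: [3.141, -0.0, 1.605]
force: [-0.5, 0.4, -3.3]
opening: 0.139
grasp_force: 29.3
time: 11.47
eef_pos: [0.5118, -0.271, 0.1245]
orientation: [-3.141, -0.0, 1.604]
force: [0.8, 0.5, -3.3]
opening: 0.135
grasp_force: 29.2
```

View pics/c6.png

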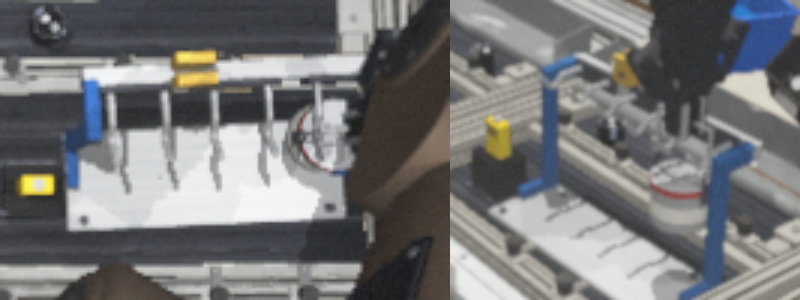

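The top view shows the pot centred under the far hook's prongs, seen at (318,130) in the crop, and the scene view shows it hanging clear. I'll lower it into the notch.

```bash
python3 -m crank '[{"delta_pos":[0,0,0.15],"turn":0,"hand":1},{"delta_pos":[0,0,0.15],"turn":0,"hand":1},{"delta_pos":[0,0,0.1],"turn":0,"hand":1},{"delta_pos":[0,0,0.1],"turn":0,"hand":1},{"delta_pos":[0,0,0.06],"turn":0,"hand":1},{"delta_pos":[0,0,0],"turn":0,"hand":1},{"delta_pos":[0,0,0],"turn":0,"hand":1}]'
python3 -m crank '[{"delta_pos":[0,0,0.06],"turn":0,"hand":1},{"delta_pos":[0,0,0],"turn":0,"hand":1},{"delta_pos":[0,0,0],"turn":0,"hand":1}]'
python3 -m crank '[{"delta_pos":[0,0,0.06],"turn":0,"hand":1},{"delta_pos":[0,0,0],"turn":0,"hand":1},{"delta_pos":[0,0,0],"turn":0,"hand":1}]'
```

```text
time: 12.2
eef_pos: [0.5116, -0.2709, 0.0961]
orientation: [-3.14, -0.001, 1.604]
force: [-2.7, -0.0, -3.8]
opening: 0.135
grasp_force: 29.1
time: 12.45
eef_pos: [0.5118, -0.2711, 0.0935]
orientation: [-3.141, -0.0, 1.604]
force: [-4.3, -1.0, -3.6]
opening: 0.141
grasp_force: 29.2
time: 12.7
eef_pos: [0.5119, -0.2711, 0.0905]
orientation: [-3.141, -0.0, 1.604]
force: [-3.9, -2.5, -4.8]
opening: 0.14
grasp_force: 29.2
```

```bash
python3 - <<'E'
from h import *
st()
w,P=grab('wrist'); b,_=grab('scene'); W=cloud(w,P)
B=cv2.resize(b['img'][210:290,330:420],(360,320),interpolation=cv2.INTER_CUBIC); A=w['img'][100:420,120:440]
save('c7',np.hstack([A,B]))
E
```

```text
{'time': 12.7, 'joint_pos': [-0.6011, 0.5544, 1.7814, -0.0, 0.8059, -0.6346], 'eef_pos': [0.5119, -0.2711, 0.0905], 'orientation': [-3.1415, -0.0001, 1.6044], 'force': [-3.8766, -2.4609, -4.8432], 'opening': 0.1402, 'grasp_force': 29.183}
```

View pics/c7.png

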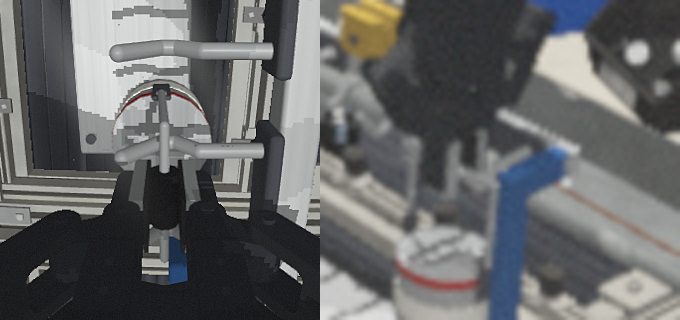

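The crop shows the bail crossbar lying over the near prong's notch at about (167,150), with the pot level below. The -x reaction suggests it rests on the rear slope, so I'll shift 2.5 mm forward.

```bash
python3 -m crank '[{"delta_pos":[0,-0.05,0],"turn":0,"hand":1},{"delta_pos":[0,0,0],"turn":0,"hand":1},{"delta_pos":[0,0,0],"turn":0,"hand":1},{"delta_pos":[0,0,0],"turn":0,"hand":1}]'
python3 -m crank '[{"delta_pos":[0,-0.05,0],"turn":0,"hand":1},{"delta_pos":[0,0,0.04],"turn":0,"hand":1},{"delta_pos":[0,0,0],"turn":0,"hand":1},{"delta_pos":[0,0,0],"turn":0,"hand":1}]'
```

```text
time: 13.13
eef_pos: [0.5103, -0.2714, 0.0911]
orientation: [3.14, 0.001, 1.605]
force: [3.9, -0.2, 0.6]
opening: 0.134
grasp_force: 29.9
time: 13.47
eef_pos: [0.5101, -0.2721, 0.0907]
orientation: [3.134, 0.004, 1.604]
force: [12.2, 2.0, 10.8]
opening: 0.139
grasp_force: 30.9
```

```bash
python3 -m crank '[{"delta_pos":[0,0.06,-0.04],"turn":0,"hand":1},{"delta_pos":[0,0,0],"turn":0,"hand":1},{"delta_pos":[0,0,0],"turn":0,"hand":0.75},{"delta_pos":[0,0,0],"turn":0,"hand":0.7},{"delta_pos":[0,0,0],"turn":0,"hand":0.7},{"delta_pos":[0,0,0],"turn":0,"hand":0.7}]'
python3 -m crank '[{"delta_pos":[0,0,-0.1],"turn":0,"hand":0.7},{"delta_pos":[0,0,-0.2],"turn":0,"hand":0.7},{"delta_pos":[0,0,-0.3],"turn":0,"hand":0.7},{"delta_pos":[0,0,-0.4],"turn":0,"hand":0.7},{"delta_pos":[0,0,-0.4],"turn":0,"hand":0.7},{"delta_pos":[0,0,-0.4],"turn":0,"hand":0.7},{"delta_pos":[0,0,-0.4],"turn":0,"hand":0.7},{"delta_pos":[0,0,-0.4],"turn":0,"hand":0.7}]'
python3 -m crank '[{"delta_pos":[0,0,-0.2],"turn":0,"hand":0.7},{"delta_pos":[0,0,0],"turn":0,"hand":0.7},{"delta_pos":[0,0,0],"turn":0,"hand":0.7}]'
python3 - <<'E'
from h import *
w,P=grab('wrist'); b,Pt=grab('top'); save('w8',w['img']); W=cloud(w,P); np.savez('w8.npz',W=W,img=w['img']); np.savez('top8.npz',W=cloud(b,Pt),img=b['img'])
B=cv2.resize(b['img'][165:265,400:470],(280,400),interpolation=cv2.INTER_CUBIC); A=w['img'][20:420,60:500]
save('c8',np.hstack([A,B]))
E
```

```text
time: 13.97
eef_pos: [0.5097, -0.2711, 0.0904]
orientation: [-3.141, -0.0, 1.604]
force: [0.0, 0.5, -0.2]
opening: 0.302
grasp_force: 0.0
time: 14.63
eef_pos: [0.5098, -0.2711, 0.2227]
orientation: [3.141, 0.0, 1.604]
force: [-0.2, 0.2, -0.1]
opening: 0.299
grasp_force: 0.0
time: 14.88
eef_pos: [0.5099, -0.271, 0.2306]
orientation: [3.141, 0.0, 1.604]
force: [0.3, -0.1, -0.6]
opening: 0.298
grasp_force: 0.0
```

View pics/c8.png

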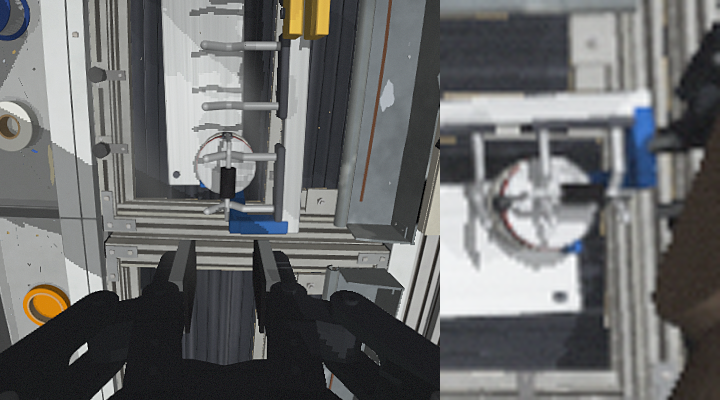

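The far pot hangs on both prongs, with its sleeve between them at (228,185). Next, the jaws, gauge and sleeve go through the close cloud, and I'll re-measure the remaining pots from the top.

```bash
python3 - <<'E'
from pots import *
d=np.load('w8.npz'); W,img=d['W'],d['img']; z=W[...,2]; hsv=cv2.cvtColor(img,cv2.COLOR_RGB2HSV)
m=(z>.169)&(z<.185)&(hsv[...,1]>120)&(W[...,0]<.6)&(W[...,1]>-.2); q=W[m]; print('jaw top',len(q),np.round(np.median(q,0),4),cv2.minAreaRect((q[:,:2]*1000).astype(np.float32)))
m=(hsv[...,2]<60)&(z>.13)&(z<.155)&(abs(W[...,1]+.27)<.025)&(abs(W[...,0]-.51)<.015); q=W[m]; print('sleeve',len(q),np.round((q.min(0)+q.max(0))/2,4),np.round(np.median(q,0),4))
for n in ('top8.npz',):
    d=np.load(n); pots(d['W'],d['img'])
E
```

```text
jaw top 1730 [ 0.5606 -0.1496  0.1755] ((557.4141235351562, -149.42555236816406), (25.357545852661133, 30.56749725341797), 1.7515809535980225)
sleeve 451 [ 0.512  -0.2714  0.1422] [ 0.512  -0.2705  0.1452]
{'c': [0.5228, 0.3407], 'r': 27.9501, 'zl': 0.0486, 's': [0.4769, 0.3446, 0.0791], 'sb': [0.477, 0.3456, 0.079], 'n': 34, 'dist': 0.046, 'yaw': -0.0861, 'rect': [20.8434, 10.0079, 76.1172]}
{'c': [0.4885, 0.2519], 'r': 28.7621, 'zl': 0.0487, 's': [0.4437, 0.2611, 0.0789], 'sb': [0.4437, 0.2615, 0.0778], 'n': 34, 'dist': 0.0458, 'yaw': -0.2028, 'rect': [21.1034, 8.841, 75.4279]}
```

Pot A was knocked to (0.523,0.341), while pot B is unmoved. I'll go to pot B.

```bash
python3 -m crank '[{"delta_pos":[0.3,-0.1,0],"turn":0,"hand":0.65},{"delta_pos":[0.6,-0.1,0],"turn":0,"hand":0.65},{"delta_pos":[0.7,-0.1,0],"turn":0,"hand":0.65},{"delta_pos":[0.7,-0.1,0],"turn":0,"hand":0.65},{"delta_pos":[0.7,-0.1,0],"turn":0,"hand":0.65},{"delta_pos":[0.7,-0.1,0],"turn":0,"hand":0.65},{"delta_pos":[0.7,-0.1,0],"turn":0,"hand":0.65},{"delta_pos":[0.7,-0.1,0],"turn":0,"hand":0.65}]'
python3 -m crank '[{"delta_pos":[0.7,-0.1,0],"turn":0,"hand":0.65},{"delta_pos":[0.7,-0.07,0],"turn":0,"hand":0.65},{"delta_pos":[0.7,0,0],"turn":0,"hand":0.65},{"delta_pos":[0.7,0,0],"turn":0,"hand":0.65},{"delta_pos":[0.7,0,0],"turn":0,"hand":0.65},{"delta_pos":[0.7,0,0],"turn":0,"hand":0.65},{"delta_pos":[0.7,0,0],"turn":0,"hand":0.65},{"delta_pos":[0.39,0,0],"turn":0,"hand":0.65}]'
python3 -m crank '[{"delta_pos":[0,0,0.2],"turn":0.11,"hand":0.65},{"delta_pos":[0,0,0.2],"turn":0.11,"hand":0.65},{"delta_pos":[0,0,0.2],"turn":0,"hand":0.65},{"delta_pos":[0,0,0],"turn":0,"hand":0.65},{"delta_pos":[0,0,0],"turn":0,"hand":0.65}]'
python3 pots.py
```

```text
time: 15.65
eef_pos: [0.4604, -0.0161, 0.2296]
orientation: [-3.14, -0.001, 1.604]
force: [0.1, 0.5, -0.1]
opening: 0.351
grasp_force: 0.0
time: 16.32
eef_pos: [0.4432, 0.2493, 0.2295]
orientation: [-3.14, 0.0, 1.606]
force: [0.4, -0.2, 0.1]
opening: 0.35
grasp_force: 0.0
time: 16.73
eef_pos: [0.4438, 0.2461, 0.1998]
orientation: [-3.14, 0.001, 1.377]
force: [-0.0, 0.1, -0.1]
opening: 0.35
grasp_force: 0.0
{'time': 16.7833, 'joint_pos': [0.3759, 0.3215, 1.8365, 0.0001, 0.9842, 0.5701], 'eef_pos': [0.4441, 0.2462, 0.2004], 'orientation': [-3.141, 0.0003, 1.3766], 'force': [0.9671, -0.1829, 0.0047], 'opening': 0.3521, 'grasp_force': 0.0}
{'c': [0.5243, 0.34], 'r': 28.6023, 'zl': 0.0477, 's': [0.48, 0.3514, 0.0778], 'sb': [0.4786, 0.3469, 0.077], 'n': 261, 'dist': 0.0458, 'yaw': -0.2513, 'rect': [22.9993, 12.129, 80.048]}
{'c': [0.4902, 0.2524], 'r': 28.3227, 'zl': 0.0478, 's': [0.4442, 0.2626, 0.0785], 'sb': [0.4441, 0.2624, 0.0769], 'n': 380, 'dist': 0.0471, 'yaw': -0.2186, 'rect': [23.9708, 11.4544, 79.0518]}
```

```bash
python3 -m crank '[{"delta_pos":[0.31,-0.06,0],"turn":0,"hand":0.65},{"delta_pos":[0,0,0.5],"turn":0,"hand":0.65},{"delta_pos":[0,0,0.5],"turn":0,"hand":0.65},{"delta_pos":[0,0,0.5],"turn":0,"hand":0.65},{"delta_pos":[0,0,0.5],"turn":0,"hand":0.65},{"delta_pos":[0,0,0.5],"turn":0,"hand":0.65},{"delta_pos":[0,0,0.4],"turn":0,"hand":0.65},{"delta_pos":[0,0,0.3],"turn":0,"hand":0.65}]' 30
python3 -m crank '[{"delta_pos":[0,0,0.3],"turn":0,"hand":0.65},{"delta_pos":[0,0,0],"turn":0,"hand":0.65},{"delta_pos":[0,0,0],"turn":0,"hand":1},{"delta_pos":[0,0,0],"turn":0,"hand":1},{"delta_pos":[0,0,0],"turn":0,"hand":1},{"delta_pos":[0,0,0],"turn":0,"hand":1},{"delta_pos":[0,0,0],"turn":0,"hand":1}]' 30
```

```text
time: 17.45
eef_pos: [0.4442, 0.2619, 0.0394]
orientation: [-3.141, 0.0, 1.376]
force: [1.0, 1.0, -0.1]
opening: 0.349
grasp_force: 0.0
time: 18.03
eef_pos: [0.4445, 0.2624, 0.0263]
orientation: [3.14, -0.001, 1.374]
force: [0.8, 0.0, -0.6]
opening: 0.134
grasp_force: 29.2
```

```bash
python3 -m crank '[{"delta_pos":[0,0.08,-0.19],"turn":0,"hand":1},{"delta_pos":[0,0.13,-0.17],"turn":0,"hand":1},{"delta_pos":[0,0.16,-0.13],"turn":0,"hand":1},{"delta_pos":[0,0.18,-0.09],"turn":0,"hand":1},{"delta_pos":[0,0.19,-0.06],"turn":0,"hand":1},{"delta_pos":[0,0.17,-0.02],"turn":0,"hand":1},{"delta_pos":[0,0,-0.1],"turn":0,"hand":1},{"delta_pos":[0,0,-0.2],"turn":0,"hand":1}]'
python3 -m crank '[{"delta_pos":[0,0,-0.3],"turn":0,"hand":1},{"delta_pos":[0,0,-0.36],"turn":0,"hand":1},{"delta_pos":[0,0,-0.36],"turn":0,"hand":1},{"delta_pos":[0,0,-0.36],"turn":0,"hand":1},{"delta_pos":[0,0,-0.36],"turn":0,"hand":1},{"delta_pos":[0,0,-0.36],"turn":-0.11,"hand":1},{"delta_pos":[0,0,-0.1],"turn":-0.11,"hand":1},{"delta_pos":[0,0,0],"turn":0,"hand":1}]'
python3 -m crank '[{"delta_pos":[-0.2,-0.1,0],"turn":0,"hand":1},{"delta_pos":[-0.4,-0.1,0],"turn":0,"hand":1},{"delta_pos":[-0.5,-0.1,0],"turn":0,"hand":1},{"delta_pos":[-0.5,-0.1,0],"turn":0,"hand":1},{"delta_pos":[-0.5,-0.1,0],"turn":0,"hand":1},{"delta_pos":[-0.5,-0.1,0],"turn":0,"hand":1},{"delta_pos":[-0.5,-0.1,0],"turn":0,"hand":1},{"delta_pos":[-0.5,-0.1,0],"turn":0,"hand":1}]'
python3 -m crank '[{"delta_pos":[-0.5,-0.1,0],"turn":0,"hand":1},{"delta_pos":[-0.5,-0.1,0],"turn":0,"hand":1},{"delta_pos":[-0.5,-0.1,0],"turn":0,"hand":1},{"delta_pos":[-0.5,-0.1,0],"turn":0,"hand":1},{"delta_pos":[-0.5,-0.1,0],"turn":0,"hand":1},{"delta_pos":[-0.5,-0.1,0],"turn":0,"hand":1},{"delta_pos":[-0.5,0,0],"turn":0,"hand":1},{"delta_pos":[-0.5,0,0],"turn":0,"hand":1}]'
python3 -m crank '[{"delta_pos":[-0.4,0,0],"turn":0,"hand":1},{"delta_pos":[-0.3,0,0],"turn":0,"hand":1},{"delta_pos":[-0.2,0,0],"turn":0,"hand":1},{"delta_pos":[0,0,0],"turn":0,"hand":1},{"delta_pos":[0,0,0],"turn":0,"hand":1},{"delta_pos":[0,0,0],"turn":0,"hand":1}]'
```

```text
time: 18.7
eef_pos: [0.4884, 0.2528, 0.0727]
orientation: [-3.139, 0.001, 1.373]
force: [-0.5, -0.3, -2.9]
opening: 0.136
grasp_force: 29.4
time: 19.37
eef_pos: [0.4888, 0.2536, 0.1854]
orientation: [3.139, -0.001, 1.61]
force: [0.1, 0.7, -2.5]
opening: 0.135
grasp_force: 29.4
time: 20.03
eef_pos: [0.4532, 0.0706, 0.1828]
orientation: [-3.14, -0.0, 1.6]
force: [0.5, -0.2, -2.7]
opening: 0.135
grasp_force: 29.4
time: 20.7
eef_pos: [0.43, -0.1298, 0.1829]
orientation: [-3.14, -0.001, 1.6]
force: [0.1, 0.1, -3.1]
opening: 0.136
grasp_force: 29.4
time: 21.2
eef_pos: [0.4327, -0.1729, 0.1833]
orientation: [-3.141, -0.001, 1.604]
force: [-0.4, -0.2, -2.3]
opening: 0.141
grasp_force: 29.4
```

```bash
python3 -m crank '[{"delta_pos":[-0.1,0,0.2],"turn":0,"hand":1},{"delta_pos":[-0.1,0,0.3],"turn":0,"hand":1},{"delta_pos":[-0.1,0,0.3],"turn":0,"hand":1},{"delta_pos":[-0.09,0,0.2],"turn":0,"hand":1},{"delta_pos":[0,0,0.13],"turn":0,"hand":1},{"delta_pos":[0,0,0],"turn":0,"hand":1},{"delta_pos":[0,0,0],"turn":0,"hand":1},{"delta_pos":[0,0,0],"turn":0,"hand":1}]'
python3 -m crank '[{"delta_pos":[0,0.15,0],"turn":0,"hand":1},{"delta_pos":[0,0.2,0],"turn":0,"hand":1},{"delta_pos":[0,0.2,0],"turn":0,"hand":1},{"delta_pos":[0,0.2,0],"turn":0,"hand":1},{"delta_pos":[0,0.2,0],"turn":0,"hand":1},{"delta_pos":[0,0.2,0],"turn":0,"hand":1},{"delta_pos":[0,0.2,0],"turn":0,"hand":1},{"delta_pos":[0,0.1,0],"turn":0,"hand":1}]'
python3 -m crank '[{"delta_pos":[0,0.03,0],"turn":0,"hand":1},{"delta_pos":[0,0,0],"turn":0,"hand":1},{"delta_pos":[0,0,0],"turn":0,"hand":1},{"delta_pos":[0,0,0],"turn":0,"hand":1}]'
```

```text
time: 21.87
eef_pos: [0.434, -0.1932, 0.1275]
orientation: [3.141, 0.0, 1.605]
force: [0.0, -0.5, -2.2]
opening: 0.143
grasp_force: 29.4
time: 22.53
eef_pos: [0.5077, -0.1907, 0.1269]
orientation: [3.141, 0.0, 1.605]
force: [-0.7, 0.6, -3.1]
opening: 0.137
grasp_force: 29.4
time: 22.87
eef_pos: [0.5073, -0.1908, 0.1271]
orientation: [-3.141, -0.0, 1.604]
force: [0.3, -0.4, -1.9]
opening: 0.137
grasp_force: 29.4
```

Lower into the notch.

```bash
python3 -m crank '[{"delta_pos":[0,0,0.15],"turn":0,"hand":1},{"delta_pos":[0,0,0.15],"turn":0,"hand":1},{"delta_pos":[0,0,0.1],"turn":0,"hand":1},{"delta_pos":[0,0,0.1],"turn":0,"hand":1},{"delta_pos":[0,0,0.06],"turn":0,"hand":1},{"delta_pos":[0,0,0],"turn":0,"hand":1},{"delta_pos":[0,0,0],"turn":0,"hand":1}]'
python3 -m crank '[{"delta_pos":[0,0,0.06],"turn":0,"hand":1},{"delta_pos":[0,0,0],"turn":0,"hand":1},{"delta_pos":[0,0,0],"turn":0,"hand":1}]'
python3 -m crank '[{"delta_pos":[0,0,0.04],"turn":0,"hand":1},{"delta_pos":[0,0,0],"turn":0,"hand":1},{"delta_pos":[0,0,0],"turn":0,"hand":1}]'
```

```text
time: 23.45
eef_pos: [0.5077, -0.1908, 0.0989]
orientation: [-3.141, -0.0, 1.604]
force: [-0.3, 0.8, -2.8]
opening: 0.14
grasp_force: 29.4
time: 23.7
eef_pos: [0.5077, -0.1907, 0.0961]
orientation: [-3.142, -0.0, 1.604]
force: [0.5, 0.3, -2.1]
opening: 0.136
grasp_force: 29.4
time: 23.95
eef_pos: [0.5083, -0.1909, 0.0943]
orientation: [3.14, 0.001, 1.604]
force: [3.1, -0.2, -0.9]
opening: 0.144
grasp_force: 29.5
```

```bash
python3 -m crank '[{"delta_pos":[0,0.03,0.03],"turn":0,"hand":1},{"delta_pos":[0,0,0],"turn":0,"hand":1},{"delta_pos":[0,0,0],"turn":0,"hand":1}]'
python3 -m crank '[{"delta_pos":[0,0,0],"turn":0,"hand":0.75},{"delta_pos":[0,0,0],"turn":0,"hand":0.7},{"delta_pos":[0,0,0],"turn":0,"hand":0.7},{"delta_pos":[0,0,0],"turn":0,"hand":0.7},{"delta_pos":[0,0,-0.1],"turn":0,"hand":0.7},{"delta_pos":[0,0,-0.2],"turn":0,"hand":0.7},{"delta_pos":[0,0,-0.3],"turn":0,"hand":0.7},{"delta_pos":[0,0,-0.4],"turn":0,"hand":0.7}]'
python3 -m crank '[{"delta_pos":[0,0,-0.4],"turn":0,"hand":0.7},{"delta_pos":[0,0,-0.4],"turn":0,"hand":0.7},{"delta_pos":[0,0,-0.4],"turn":0,"hand":0.7},{"delta_pos":[0,0,-0.4],"turn":0,"hand":0.7},{"delta_pos":[0,0,-0.2],"turn":0,"hand":0.7},{"delta_pos":[0,0,0],"turn":0,"hand":0.7},{"delta_pos":[0,0,0],"turn":0,"hand":0.7}]'
python3 - <<'E'
from pots import *
w,P=grab('wrist'); save('w9',w['img']); W=cloud(w,P); np.savez('w9.npz',W=W,img=w['img'])
img=w['img'];z=W[...,2]; hsv=cv2.cvtColor(img,cv2.COLOR_RGB2HSV)
m=(hsv[...,2]<60)&(z>.13)&(z<.155)&(abs(W[...,1]+.19)<.025)&(abs(W[...,0]-.508)<.015); q=W[m]; print('sleeve',len(q),np.round((q.min(0)+q.max(0))/2,4),np.round(np.median(q,0),4))
m=(z>.169)&(z<.185)&(hsv[...,1]>120)&(W[...,0]<.6)&(W[...,1]>-.2); q=W[m]; print('jaw top',len(q),np.round(np.median(q,0),4),cv2.minAreaRect((q[:,:2]*1000).astype(np.float32)))
m=(hsv[...,0]>20)&(hsv[...,0]<35)&(hsv[...,1]>150)&(z>.078)&(z<.095); q=W[m]; print('gauge top',len(q),np.round(np.median(q,0),4),cv2.minAreaRect((q[:,:2]*1000).astype(np.float32)))
t,P=grab('top'); pots(cloud(t,P),t['img'])
E
```

```text
time: 24.2
eef_pos: [0.5096, -0.1909, 0.0928]
orientation: [3.141, 0.0, 1.604]
force: [3.1, -0.4, 1.1]
opening: 0.143
grasp_force: 29.8
time: 24.87
eef_pos: [0.5088, -0.1905, 0.1431]
orientation: [-3.14, -0.001, 1.604]
force: [-0.0, 0.5, -1.1]
opening: 0.299
grasp_force: 0.0
time: 25.45
eef_pos: [0.5091, -0.1907, 0.2326]
orientation: [3.141, 0.0, 1.604]
force: [0.6, 0.1, -1.4]
opening: 0.3
grasp_force: 0.0
sleeve 438 [ 0.5093 -0.1911  0.1415] [ 0.5091 -0.19    0.1451]
jaw top 1348 [ 0.5606 -0.1483  0.1755] ((557.4512329101562, -148.98097229003906), (25.365800857543945, 30.035018920898438), 1.5716043710708618)
gauge top 342 [ 0.4755 -0.0444  0.0834] ((475.0778503417969, -40.63310623168945), (15.040337562561035, 21.876296997070312), 0.06354829668998718)
{'c': [0.5228, 0.3395], 'r': 28.3067, 'zl': 0.0485, 's': [0.4769, 0.345, 0.0787], 'sb': [0.477, 0.3452, 0.0791], 'n': 35, 'dist': 0.0463, 'yaw': -0.1192, 'rect': [20.5735, 10.0211, 75.2042]}
```

View pics/w9.png

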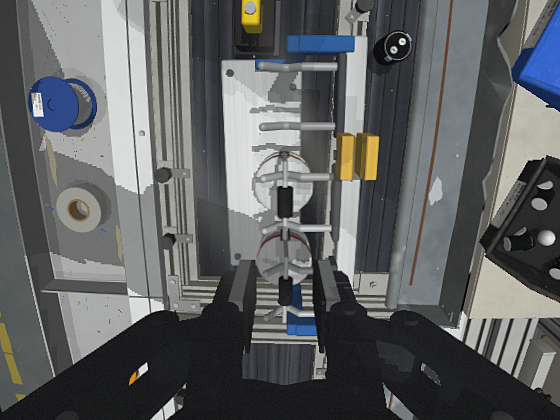

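Both pots hang, with sleeves at (286,200) and (285,290), and the jaws are clear. Now pot A.

```bash
python3 -m crank '[{"delta_pos":[0.3,-0.1,0],"turn":0,"hand":0.65},{"delta_pos":[0.6,-0.1,0],"turn":0,"hand":0.65},{"delta_pos":[0.65,-0.06,0],"turn":0,"hand":0.65},{"delta_pos":[0.65,0,0],"turn":0,"hand":0.65},{"delta_pos":[0.65,0,0],"turn":0,"hand":0.65},{"delta_pos":[0.65,0,0],"turn":0,"hand":0.65},{"delta_pos":[0.65,0,0],"turn":0,"hand":0.65},{"delta_pos":[0.65,0,0],"turn":0,"hand":0.65}]'
python3 -m crank '[{"delta_pos":[0.65,0,0],"turn":0,"hand":0.65},{"delta_pos":[0.65,0,0],"turn":0,"hand":0.65},{"delta_pos":[0.65,0,0],"turn":0,"hand":0.65},{"delta_pos":[0.65,0,0],"turn":0,"hand":0.65},{"delta_pos":[0.65,0,0],"turn":0,"hand":0.65},{"delta_pos":[0.65,0,0],"turn":0,"hand":0.65},{"delta_pos":[0.65,0,0],"turn":0,"hand":0.65},{"delta_pos":[0.65,0,0],"turn":0,"hand":0.65}]'
python3 -m crank '[{"delta_pos":[0.65,0,0],"turn":0,"hand":0.65},{"delta_pos":[0.3,0,0.2],"turn":0.11,"hand":0.65},{"delta_pos":[0,0,0.2],"turn":0.11,"hand":0.65},{"delta_pos":[0,0,0.2],"turn":0,"hand":0.65},{"delta_pos":[0,0,0],"turn":0,"hand":0.65},{"delta_pos":[0,0,0],"turn":0,"hand":0.65}]'
python3 pots.py
```

```text
time: 26.22
eef_pos: [0.4869, 0.0508, 0.2318]
orientation: [-3.14, -0.0, 1.604]
force: [1.0, -0.6, -0.5]
opening: 0.354
grasp_force: 0.0
time: 26.88
eef_pos: [0.4779, 0.3104, 0.2317]
orientation: [-3.14, 0.001, 1.605]
force: [0.9, -0.9, 0.0]
opening: 0.351
grasp_force: 0.0
time: 27.38
eef_pos: [0.4773, 0.3555, 0.2019]
orientation: [-3.14, 0.001, 1.377]
force: [0.4, -0.2, 0.1]
opening: 0.35
grasp_force: 0.0
{'time': 27.4333, 'joint_pos': [0.529, 0.4436, 1.6267, 0.0001, 1.0718, 0.7233], 'eef_pos': [0.4777, 0.3556, 0.2026], 'orientation': [-3.1412, 0.0003, 1.3764], 'force': [-1.1591, 0.4653, -0.2735], 'opening': 0.3509, 'grasp_force': 0.0}
{'c': [0.5243, 0.3398], 'r': 28.4363, 'zl': 0.0479, 's': [0.4776, 0.3477, 0.0781], 'sb': [0.4778, 0.347, 0.0765], 'n': 350, 'dist': 0.0473, 'yaw': -0.1693, 'rect': [23.2401, 11.9237, 81.9797]}
```

```bash
python3 -m crank '[{"delta_pos":[-0.16,0.03,0],"turn":-0.03,"hand":0.65},{"delta_pos":[0,0,0.5],"turn":0,"hand":0.65},{"delta_pos":[0,0,0.5],"turn":0,"hand":0.65},{"delta_pos":[0,0,0.5],"turn":0,"hand":0.65},{"delta_pos":[0,0,0.5],"turn":0,"hand":0.65},{"delta_pos":[0,0,0.5],"turn":0,"hand":0.65},{"delta_pos":[0,0,0.4],"turn":0,"hand":0.65},{"delta_pos":[0,0,0.3],"turn":0,"hand":0.65}]' 30
python3 -m crank '[{"delta_pos":[0,0,0.35],"turn":0,"hand":0.65},{"delta_pos":[0,0,0],"turn":0,"hand":0.65},{"delta_pos":[0,0,0],"turn":0,"hand":1},{"delta_pos":[0,0,0],"turn":0,"hand":1},{"delta_pos":[0,0,0],"turn":0,"hand":1},{"delta_pos":[0,0,0],"turn":0,"hand":1},{"delta_pos":[0,0,0],"turn":0,"hand":1}]' 30
```

```text
time: 28.1
eef_pos: [0.4778, 0.3472, 0.0416]
orientation: [-3.141, 0.0, 1.407]
force: [-0.4, -0.7, 0.1]
opening: 0.343
grasp_force: 0.0
time: 28.68
eef_pos: [0.4782, 0.3481, 0.026]
orientation: [3.14, -0.001, 1.406]
force: [0.6, -0.6, 0.1]
opening: 0.137
grasp_force: 29.2
```

```bash
python3 -m crank '[{"delta_pos":[0,0.08,-0.19],"turn":0,"hand":1},{"delta_pos":[0,0.13,-0.17],"turn":0,"hand":1},{"delta_pos":[0,0.16,-0.13],"turn":0,"hand":1},{"delta_pos":[0,0.18,-0.09],"turn":0,"hand":1},{"delta_pos":[0,0.19,-0.06],"turn":0,"hand":1},{"delta_pos":[0,0.17,-0.02],"turn":0,"hand":1},{"delta_pos":[0,0,-0.1],"turn":0,"hand":1},{"delta_pos":[0,0,-0.2],"turn":0,"hand":1}]'
python3 -m crank '[{"delta_pos":[0,0,-0.3],"turn":0,"hand":1},{"delta_pos":[0,0,-0.36],"turn":0,"hand":1},{"delta_pos":[0,0,-0.36],"turn":0,"hand":1},{"delta_pos":[0,0,-0.36],"turn":0,"hand":1},{"delta_pos":[0,0,-0.36],"turn":0,"hand":1},{"delta_pos":[0,0,-0.36],"turn":-0.1,"hand":1},{"delta_pos":[0,0,-0.1],"turn":-0.09,"hand":1},{"delta_pos":[0,0,0],"turn":0,"hand":1}]'
python3 -m crank '[{"delta_pos":[-0.2,-0.2,0],"turn":0,"hand":1},{"delta_pos":[-0.4,-0.2,0],"turn":0,"hand":1},{"delta_pos":[-0.5,-0.2,0],"turn":0,"hand":1},{"delta_pos":[-0.5,-0.2,0],"turn":0,"hand":1},{"delta_pos":[-0.5,-0.2,0],"turn":0,"hand":1},{"delta_pos":[-0.5,-0.2,0],"turn":0,"hand":1},{"delta_pos":[-0.5,-0.2,0],"turn":0,"hand":1},{"delta_pos":[-0.5,-0.2,0],"turn":0,"hand":1}]'
python3 -m crank '[{"delta_pos":[-0.5,-0.2,0],"turn":0,"hand":1},{"delta_pos":[-0.5,-0.2,0],"turn":0,"hand":1},{"delta_pos":[-0.5,-0.14,0],"turn":0,"hand":1},{"delta_pos":[-0.5,0,0],"turn":0,"hand":1},{"delta_pos":[-0.5,0,0],"turn":0,"hand":1},{"delta_pos":[-0.5,0,0],"turn":0,"hand":1},{"delta_pos":[-0.5,0,0],"turn":0,"hand":1},{"delta_pos":[-0.5,0,0],"turn":0,"hand":1}]'
python3 -m crank '[{"delta_pos":[-0.5,0,0],"turn":0,"hand":1},{"delta_pos":[-0.4,0,0],"turn":0,"hand":1},{"delta_pos":[-0.3,0,0],"turn":0,"hand":1},{"delta_pos":[-0.2,0,0],"turn":0,"hand":1},{"delta_pos":[0,0,0],"turn":0,"hand":1},{"delta_pos":[0,0,0],"turn":0,"hand":1},{"delta_pos":[0,0,0],"turn":0,"hand":1}]'
```

```text
time: 29.35
eef_pos: [0.5221, 0.3395, 0.0718]
orientation: [-3.139, 0.002, 1.405]
force: [0.1, -0.6, -3.7]
opening: 0.141
grasp_force: 29.3
time: 30.02
eef_pos: [0.5225, 0.3406, 0.1849]
orientation: [3.14, -0.001, 1.609]
force: [0.6, 0.4, -3.7]
opening: 0.136
grasp_force: 29.3
time: 30.68
eef_pos: [0.4472, 0.1567, 0.1825]
orientation: [-3.14, 0.0, 1.601]
force: [1.3, -0.3, -2.4]
opening: 0.137
grasp_force: 29.3
time: 31.35
eef_pos: [0.4276, -0.0439, 0.1827]
orientation: [-3.14, -0.0, 1.601]
force: [1.3, 0.1, -2.9]
opening: 0.138
grasp_force: 29.3
time: 31.93
eef_pos: [0.4306, -0.1122, 0.1829]
orientation: [-3.141, -0.0, 1.604]
force: [0.8, 0.0, -3.6]
opening: 0.138
grasp_force: 29.3
```

```bash
python3 -m crank '[{"delta_pos":[-0.03,0,0.2],"turn":0,"hand":1},{"delta_pos":[0,0,0.3],"turn":0,"hand":1},{"delta_pos":[0,0,0.3],"turn":0,"hand":1},{"delta_pos":[0,0,0.2],"turn":0,"hand":1},{"delta_pos":[0,0,0.12],"turn":0,"hand":1},{"delta_pos":[0,0,0],"turn":0,"hand":1},{"delta_pos":[0,0,0],"turn":0,"hand":1},{"delta_pos":[0,0,0],"turn":0,"hand":1}]'
python3 -m crank '[{"delta_pos":[0,0.15,0],"turn":0,"hand":1},{"delta_pos":[0,0.2,0],"turn":0,"hand":1},{"delta_pos":[0,0.2,0],"turn":0,"hand":1},{"delta_pos":[0,0.2,0],"turn":0,"hand":1},{"delta_pos":[0,0.2,0],"turn":0,"hand":1},{"delta_pos":[0,0.2,0],"turn":0,"hand":1},{"delta_pos":[0,0.2,0],"turn":0,"hand":1},{"delta_pos":[0,0.1,0],"turn":0,"hand":1}]'
python3 -m crank '[{"delta_pos":[0,0.06,0],"turn":0,"hand":1},{"delta_pos":[0,0,0],"turn":0,"hand":1},{"delta_pos":[0,0,0],"turn":0,"hand":1},{"delta_pos":[0,0,0],"turn":0,"hand":1}]'
python3 -m crank '[{"delta_pos":[0,0,0.15],"turn":0,"hand":1},{"delta_pos":[0,0,0.15],"turn":0,"hand":1},{"delta_pos":[0,0,0.1],"turn":0,"hand":1},{"delta_pos":[0,0,0.1],"turn":0,"hand":1},{"delta_pos":[0,0,0.06],"turn":0,"hand":1},{"delta_pos":[0,0,0],"turn":0,"hand":1},{"delta_pos":[0,0,0],"turn":0,"hand":1}]'
python3 -m crank '[{"delta_pos":[0,0,0.06],"turn":0,"hand":1},{"delta_pos":[0,0,0],"turn":0,"hand":1},{"delta_pos":[0,0,0],"turn":0,"hand":1}]'
python3 -m crank '[{"delta_pos":[0,0,0.05],"turn":0,"hand":1},{"delta_pos":[0,0,0],"turn":0,"hand":1},{"delta_pos":[0,0,0],"turn":0,"hand":1}]'
```

```text
time: 32.6
eef_pos: [0.4313, -0.1143, 0.1277]
orientation: [3.14, 0.0, 1.605]
force: [0.7, -0.9, -4.2]
opening: 0.136
grasp_force: 29.3
time: 33.27
eef_pos: [0.5048, -0.112, 0.1269]
orientation: [3.141, 0.0, 1.605]
force: [-0.2, -0.5, -3.3]
opening: 0.136
grasp_force: 29.3
time: 33.6
eef_pos: [0.5059, -0.1119, 0.127]
orientation: [-3.141, -0.0, 1.604]
force: [-0.3, -0.5, -3.4]
opening: 0.137
grasp_force: 29.4
time: 34.18
eef_pos: [0.5063, -0.1119, 0.0989]
orientation: [-3.141, -0.0, 1.604]
force: [0.2, -1.1, -3.5]
opening: 0.138
grasp_force: 29.4
time: 34.43
eef_pos: [0.5062, -0.1119, 0.0961]
orientation: [-3.142, -0.0, 1.604]
force: [-0.2, -0.5, -3.2]
opening: 0.137
grasp_force: 29.4
time: 34.68
eef_pos: [0.5065, -0.1119, 0.0936]
orientation: [3.141, 0.0, 1.604]
force: [1.0, 1.0, -1.6]
opening: 0.138
grasp_force: 29.4
```

```bash
python3 -m crank '[{"delta_pos":[0,0.01,0.02],"turn":0,"hand":1},{"delta_pos":[0,0,0],"turn":0,"hand":0.75},{"delta_pos":[0,0,0],"turn":0,"hand":0.7},{"delta_pos":[0,0,0],"turn":0,"hand":0.7},{"delta_pos":[0,0,0],"turn":0,"hand":0.7},{"delta_pos":[0,0,-0.1],"turn":0,"hand":0.7},{"delta_pos":[0,0,-0.2],"turn":0,"hand":0.7},{"delta_pos":[0,0,-0.3],"turn":0,"hand":0.7}]'
python3 -m crank '[{"delta_pos":[0,0,-0.4],"turn":0,"hand":0.7},{"delta_pos":[0,0,-0.4],"turn":0,"hand":0.7},{"delta_pos":[0,0,-0.4],"turn":0,"hand":0.7},{"delta_pos":[0,0,-0.4],"turn":0,"hand":0.7},{"delta_pos":[0,0,-0.3],"turn":0,"hand":0.7},{"delta_pos":[0,0,0],"turn":0,"hand":0.7},{"delta_pos":[0,0,0],"turn":0,"hand":0.7},{"delta_pos":[0,0,0],"turn":0,"hand":0.7}]'
python3 - <<'E'
from pots import *
w,P=grab('wrist'); save('w10',w['img']); W=cloud(w,P); np.savez('w10.npz',W=W,img=w['img'])
img=w['img'];z=W[...,2]; hsv=cv2.cvtColor(img,cv2.COLOR_RGB2HSV); x,y=W[...,0],W[...,1]
for hx,hy in((.506,-.111),(.509,-.19),(.511,-.27)):
    m=(hsv[...,2]<60)&(z>.13)&(z<.155)&(abs(y-hy)<.025)&(abs(x-hx)<.015); q=W[m]
    if len(q): print('sleeve',len(q),np.round((q.min(0)+q.max(0))/2,4),np.round(np.median(q,0),4))
def rect(n,m):
    q=W[m]; print(n,len(q),np.round(np.median(q,0),4)); 
    if len(q)>5: print('   ',cv2.minAreaRect((q[:,:2]*1000).astype(np.float32)))
yel=(hsv[...,0]>20)&(hsv[...,0]<35)&(hsv[...,1]>100)
rect('jaws',(z>.172)&(z<.185)&(hsv[...,1]>120)&(x<.6)&(y>-.2))
near=(abs(x-.475)<.05)&(abs(y+.04)<.05)
rect('gauge top',near&(z>.081)&(z<.089)&yel)
rect('gauge all',near&(z>.05)&(z<.09)&yel)
rect('stand top',near&(z>.0415)&(z<.0475)&(hsv[...,2]<90))
bl=(hsv[...,0]>100)&(hsv[...,0]<125)&(hsv[...,1]>120)&(z>.13)&(y>-.1)
rect('post top',bl)
A=cv2.resize(img[0:210,180:400],None,fx=2.7,fy=2.7,interpolation=cv2.INTER_CUBIC); save('w10z',A)
E
```

```text
time: 35.35
eef_pos: [0.5064, -0.1118, 0.1228]
orientation: [-3.14, -0.001, 1.604]
force: [0.4, 0.1, 0.0]
opening: 0.301
grasp_force: 0.0
time: 36.02
eef_pos: [0.5064, -0.1118, 0.2173]
orientation: [-3.141, -0.0, 1.604]
force: [0.7, 0.5, -0.2]
opening: 0.299
grasp_force: 0.0
sleeve 499 [ 0.5066 -0.118   0.1415] [ 0.5064 -0.1121  0.1449]
sleeve 420 [ 0.5089 -0.1938  0.1419] [ 0.509  -0.1891  0.1446]
sleeve 270 [ 0.5122 -0.2686  0.1412] [ 0.5119 -0.2657  0.1443]
jaws 831 [ 0.5627 -0.1446  0.1756]
    ((557.4947509765625, -149.06907653808594), (25.245237350463867, 30.766300201416016), 2.7852725982666016)
gauge top 456 [ 0.4755 -0.0362  0.0835]
    ((474.9182434082031, -37.56280517578125), (15.68565845489502, 26.646520614624023), 0.28795355558395386)
gauge all 517 [ 0.4766 -0.0365  0.0833]
    ((475.1626281738281, -37.477108001708984), (16.22892951965332, 26.827241897583008), 0.3642900884151459)
stand top 1380 [ 0.4804 -0.0369  0.0438]
    ((481.0924987792969, -49.438907623291016), (50.631591796875, 73.28394317626953), 0.08153339475393295)
post top 1223 [ 0.5327 -0.0742  0.1485]
    ((605.4541625976562, -85.19505310058594), (31.518779754638672, 242.25540161132812), 88.07524108886719)
```

View pics/w10z.png

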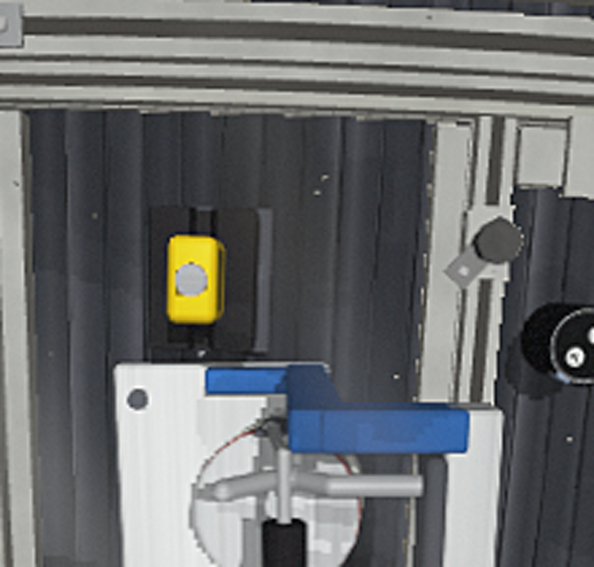

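All three pots hang with sleeve centres at the hook heights. The gauge is at (0.475,-0.0375) with top z 0.084, and the gap centre is (0.5574,-0.149). Before gripping beside the post, I'll measure the gripper's envelope in the tool frame.

```bash
python3 - <<'E'
from h import *
s=sensors.get_state(); e=np.array(s['eef_pos']); Rm=R.from_euler('xyz',s['orientation']).as_matrix()
pts={}
for n in('wrist','scene'):
    c,P=grab(n); W=cloud(c,P); T=(W-e)@Rm
    T=T.reshape(-1,3); T=T[~np.isnan(T[:,0])]; T=T[(np.hypot(T[:,0],T[:,1])<.09)&(T[:,2]<-.03)&(T[:,2]>-.2)]; pts[n]=T
    print(n,len(T))
    for z in np.arange(-.03,-.17,-.01):
        q=T[(T[:,2]<=z)&(T[:,2]>z-.01)]
        if len(q)>3: print(f'{z:.2f}',len(q),np.round(np.percentile(q,1,0)[:2],3),np.round(np.percentile(q,99,0)[:2],3))
d=np.load('w10.npz');W=d['W'];hsv=cv2.cvtColor(d['img'],cv2.COLOR_RGB2HSV)
m=(hsv[...,0]>100)&(hsv[...,0]<125)&(hsv[...,1]>120)&(W[...,1]>-.1)&(W[...,0]<.6)
for a,b in((.0,.03),(.03,.06),(.06,.1),(.1,.13),(.13,.16)):
    q=W[m&(W[...,2]>a)&(W[...,2]<=b)]
    if len(q)>3: print('blue z',a,b,len(q),np.round(np.percentile(q,1,0),3),np.round(np.percentile(q,99,0),3))
E
```

```text
wrist 43201
-0.03 156 [-0.011 -0.019] [0.01  0.018]
-0.04 820 [-0.011 -0.026] [0.011 0.025]
-0.05 1027 [-0.011 -0.026] [0.011 0.026]
-0.06 1087 [-0.011 -0.026] [0.011 0.026]
-0.07 2044 [-0.011 -0.038] [0.013 0.034]
-0.08 5624 [-0.012 -0.046] [0.013 0.045]
-0.09 7347 [-0.012 -0.05 ] [0.016 0.049]
-0.10 8700 [-0.01  -0.055] [0.017 0.054]
-0.11 11955 [ 0.001 -0.06 ] [0.017 0.059]
-0.12 4441 [ 0.01  -0.063] [0.019 0.061]
scene 2100
-0.03 32 [-0.014 -0.023] [0.009 0.019]
-0.04 64 [-0.014 -0.027] [0.008 0.026]
-0.05 77 [-0.014 -0.028] [0.007 0.026]
-0.06 79 [-0.013 -0.027] [0.008 0.026]
-0.07 67 [-0.015 -0.038] [0.009 0.037]
-0.08 152 [-0.016 -0.046] [0.01  0.047]
-0.09 124 [-0.019 -0.052] [0.013 0.051]
-0.10 167 [-0.021 -0.056] [0.016 0.055]
-0.11 170 [-0.02  -0.062] [0.011 0.059]
-0.12 191 [-0.022 -0.066] [0.01  0.063]
-0.13 205 [-0.023 -0.064] [0.008 0.063]
-0.14 144 [-0.018 -0.043] [0.006 0.038]
-0.15 61 [-0.016 -0.039] [0.007 0.021]
-0.16 124 [-0.041 -0.039] [0.014 0.021]
-0.17 150 [-0.04  -0.039] [0.012 0.023]
blue z 0.0 0.03 508 [ 0.232 -0.1    0.017] [ 0.506 -0.07   0.024]
blue z 0.03 0.06 30 [ 0.462 -0.077  0.031] [ 0.511 -0.022  0.049]
blue z 0.06 0.1 21 [ 0.507 -0.084  0.064] [ 0.512 -0.069  0.097]
blue z 0.1 0.13 30 [ 0.507 -0.07   0.102] [ 0.512 -0.069  0.129]
blue z 0.13 0.16 1114 [ 0.507 -0.08   0.135] [ 0.553 -0.068  0.15 ]
```

The finger linkage is at most ±23 mm wide in y and the wide body starts 160 mm above TCP, so it clears the post. I'll go above the gauge.

```bash
python3 -m crank '[{"delta_pos":[0.3,-0.1,0],"turn":0,"hand":0.6},{"delta_pos":[0.4,-0.2,0],"turn":0,"hand":0.6},{"delta_pos":[0.4,-0.2,0],"turn":0,"hand":0.6},{"delta_pos":[0.3,-0.08,0],"turn":0,"hand":0.6},{"delta_pos":[0.1,0,0],"turn":0.027,"hand":0.6},{"delta_pos":[0,0,0],"turn":0,"hand":0.6},{"delta_pos":[0,0,0],"turn":0,"hand":0.6},{"delta_pos":[0,0,0],"turn":0,"hand":0.6}]'
python3 - <<'E'
from h import *
c,P=grab('wrist');W=cloud(c,P);hsv=cv2.cvtColor(c['img'],cv2.COLOR_RGB2HSV)
m=(hsv[...,0]>20)&(hsv[...,0]<35)&(hsv[...,1]>100)&(W[...,2]>.078)&(W[...,2]<.09)&(abs(W[...,0]-.475)<.03)&(abs(W[...,1]+.04)<.04)
q=W[m]; print(len(q),np.round(q.min(0),4),np.round(q.max(0),4)); st()
E
```

```text
time: 36.83
eef_pos: [0.4752, -0.0379, 0.2174]
orientation: [-3.141, -0.0, 1.577]
force: [-0.4, 1.0, 0.5]
opening: 0.404
grasp_force: 0.0
410 [ 0.4672 -0.0513  0.078 ] [ 0.483  -0.0239  0.0875]
{'time': 36.8833, 'joint_pos': [-0.2187, 0.2569, 1.882, 0.0001, 1.003, -0.2244], 'eef_pos': [0.4753, -0.0381, 0.2174], 'orientation': [-3.1413, -0.0001, 1.5765], 'force': [0.8792, -1.1081, -0.2892], 'opening': 0.3975, 'grasp_force': 0.0}
```

```bash
python3 -m crank '[{"delta_pos":[0.01,0,0.4],"turn":0,"hand":0.6},{"delta_pos":[0,0,0.5],"turn":0,"hand":0.6},{"delta_pos":[0,0,0.5],"turn":0,"hand":0.6},{"delta_pos":[0,0,0.5],"turn":0,"hand":0.6},{"delta_pos":[0,0,0.5],"turn":0,"hand":0.6},{"delta_pos":[0,0,0.5],"turn":0,"hand":0.6},{"delta_pos":[0,0,0.5],"turn":0,"hand":0.6},{"delta_pos":[0,0,0.3],"turn":0,"hand":0.6}]' 40
python3 -m crank '[{"delta_pos":[0,0,0.2],"turn":0,"hand":0.6},{"delta_pos":[0,0,0.13],"turn":0,"hand":0.6},{"delta_pos":[0,0,0],"turn":0,"hand":0.6},{"delta_pos":[0,0,0],"turn":0,"hand":1},{"delta_pos":[0,0,0],"turn":0,"hand":1},{"delta_pos":[0,0,0],"turn":0,"hand":1},{"delta_pos":[0,0,0],"turn":0,"hand":1},{"delta_pos":[0,0,0],"turn":0,"hand":1}]' 40
```

```text
time: 37.55
eef_pos: [0.4746, -0.0377, 0.0303]
orientation: [-3.139, -0.001, 1.576]
force: [0.8, -0.3, -0.5]
opening: 0.401
grasp_force: 0.0
time: 38.22
eef_pos: [0.4755, -0.0374, 0.0166]
orientation: [3.141, 0.0, 1.576]
force: [-0.2, -0.2, 4.1]
opening: 0.175
grasp_force: 41.6
```

```bash
python3 -m crank '[{"delta_pos":[0,0,-0.2],"turn":0,"hand":1},{"delta_pos":[0,0,-0.4],"turn":0,"hand":1},{"delta_pos":[0,0,-0.5],"turn":0,"hand":1},{"delta_pos":[0,0,-0.6],"turn":0,"hand":1},{"delta_pos":[0,0,-0.6],"turn":0,"hand":1},{"delta_pos":[0,0,-0.6],"turn":0,"hand":1},{"delta_pos":[0,0,-0.6],"turn":0,"hand":1},{"delta_pos":[0,0,-0.4],"turn":0,"hand":1}]'
python3 -m crank '[{"delta_pos":[0,0,0],"turn":-0.03,"hand":1},{"delta_pos":[-0.3,0.2,0],"turn":0,"hand":1},{"delta_pos":[-0.5,0.3,0],"turn":0,"hand":1},{"delta_pos":[-0.5,0.3,0],"turn":0,"hand":1},{"delta_pos":[-0.5,0.4,0],"turn":0,"hand":1},{"delta_pos":[-0.3,0.26,0],"turn":0,"hand":1},{"delta_pos":[-0.19,0.1,0],"turn":0,"hand":1},{"delta_pos":[0,0,0],"turn":0,"hand":1}]'
python3 -m crank '[{"delta_pos":[0,0,0],"turn":0,"hand":1},{"delta_pos":[0,0,0],"turn":0,"hand":1},{"delta_pos":[0,0,0],"turn":0,"hand":1}]'
python3 - <<'E'
from h import *
st(); c,P=grab('wrist');W=cloud(c,P);hsv=cv2.cvtColor(c['img'],cv2.COLOR_RGB2HSV); save('w11',c['img'])
yel=(hsv[...,0]>18)&(hsv[...,0]<35)&(hsv[...,1]>100)&(abs(W[...,0]-.557)<.03)
for n,a,b in(('jaw',.172,.181),('handle',.19,.30)):
    q=W[yel&(W[...,2]>a)&(W[...,2]<b)]
    if len(q): print(n,len(q),np.round(q.min(0),4),np.round(q.max(0),4))
t,P=grab('top');W=cloud(t,P);save('t11',t['img'])
E
```

```text
time: 38.88
eef_pos: [0.4754, -0.0374, 0.2147]
orientation: [3.138, 0.001, 1.576]
force: [-0.1, -0.2, 0.1]
opening: 0.179
grasp_force: 41.1
time: 39.55
eef_pos: [0.5577, -0.1502, 0.2112]
orientation: [-3.141, -0.0, 1.606]
force: [-0.0, -0.3, -0.7]
opening: 0.181
grasp_force: 41.1
time: 39.8
eef_pos: [0.5568, -0.1479, 0.2115]
orientation: [-3.142, -0.0, 1.608]
force: [-0.0, 0.3, -1.0]
opening: 0.179
grasp_force: 41.1
{'time': 39.8, 'joint_pos': [-0.3744, 0.4069, 1.6636, 0.0002, 1.0713, -0.4121], 'eef_pos': [0.5568, -0.1479, 0.2115], 'orientation': [-3.1416, -0.0002, 1.6084], 'force': [-0.0203, 0.3353, -0.9573], 'opening': 0.1795, 'grasp_force': 41.1039}
jaw 1190 [ 0.5455 -0.1639  0.172 ] [ 0.5703 -0.1338  0.1782]
handle 3428 [ 0.5476 -0.1611  0.2411] [ 0.5644 -0.1335  0.2814]
```

```bash
python3 -m crank '[{"delta_pos":[-0.02,0.026,0],"turn":0,"hand":1},{"delta_pos":[0,0,0.2],"turn":0,"hand":1},{"delta_pos":[0,0,0.3],"turn":0,"hand":1},{"delta_pos":[0,0,0.2],"turn":0,"hand":1},{"delta_pos":[0,0,0],"turn":0,"hand":1},{"delta_pos":[0,0,0],"turn":0,"hand":1}]'
python3 -m crank '[{"delta_pos":[0,0,0.08],"turn":0,"hand":1},{"delta_pos":[0,0,0.08],"turn":0,"hand":1},{"delta_pos":[0,0,0.04],"turn":0,"hand":1},{"delta_pos":[0,0,0],"turn":0,"hand":1},{"delta_pos":[0,0,0],"turn":0,"hand":1}]'
```

```text
time: 40.4
eef_pos: [0.5586, -0.1498, 0.1754]
orientation: [-3.14, -0.001, 1.608]
force: [-0.2, 0.2, 0.1]
opening: 0.182
grasp_force: 41.1
time: 40.82
eef_pos: [0.5588, -0.1499, 0.1661]
orientation: [3.142, -0.0, 1.608]
force: [0.1, 0.1, -1.1]
opening: 0.182
grasp_force: 41.1
```

```bash
python3 -m crank '[{"delta_pos":[0,0,0.1],"turn":0,"hand":1},{"delta_pos":[0,0,0.1],"turn":0,"hand":1},{"delta_pos":[0,0,0.08],"turn":0,"hand":1},{"delta_pos":[0,0,0],"turn":0,"hand":1},{"delta_pos":[0,0,0],"turn":0,"hand":1}]'
python3 -m crank '[{"delta_pos":[0,0,0.05],"turn":0,"hand":1},{"delta_pos":[0,0,0],"turn":0,"hand":1},{"delta_pos":[0,0,0],"turn":0,"hand":1}]'
python3 -m crank '[{"delta_pos":[0,0,0.03],"turn":0,"hand":1},{"delta_pos":[0,0,0],"turn":0,"hand":1},{"delta_pos":[0,0,0],"turn":0,"hand":1}]'
```

```text
time: 41.23
eef_pos: [0.5586, -0.1499, 0.1517]
orientation: [-3.141, -0.0, 1.608]
force: [0.1, -0.3, -1.1]
opening: 0.18
grasp_force: 41.1
time: 41.48
eef_pos: [0.5588, -0.1499, 0.1496]
orientation: [-3.142, -0.0, 1.608]
force: [0.1, 0.0, -0.1]
opening: 0.181
grasp_force: 41.1
time: 41.73
eef_pos: [0.559, -0.15, 0.1486]
orientation: [3.141, 0.0, 1.608]
force: [-1.6, -0.1, 5.5]
opening: 0.184
grasp_force: 41.8
```

The shoulder rests on the jaws at the predicted height (0.1486, 5.5 N). I'll press slightly, hold, then withdraw and return.

```bash
python3 -m crank '[{"delta_pos":[0,0,0.02],"turn":0,"hand":1},{"delta_pos":[0,0,0],"turn":0,"hand":1},{"delta_pos":[0,0,0],"turn":0,"hand":1},{"delta_pos":[0,0,0],"turn":0,"hand":1},{"delta_pos":[0,0,0],"turn":0,"hand":1},{"delta_pos":[0,0,0],"turn":0,"hand":1},{"delta_pos":[0,0,0],"turn":0,"hand":1},{"delta_pos":[0,0,0],"turn":0,"hand":1}]'
python3 - <<'E'
from h import *
c,P=grab('wrist');W=cloud(c,P);hsv=cv2.cvtColor(c['img'],cv2.COLOR_RGB2HSV);z=W[...,2];x,y=W[...,0],W[...,1]
yel=(hsv[...,0]>18)&(hsv[...,0]<35)&(hsv[...,1]>100)&(abs(x-.557)<.03)&(abs(y+.149)<.025)
q=W[yel&(z>.18)]; print('handle',len(q),np.round(q.min(0),4),np.round(q.max(0),4))
c,P=grab('scene');W=cloud(c,P);hsv=cv2.cvtColor(c['img'],cv2.COLOR_RGB2HSV);save('s12',c['img'])
B=cv2.resize(c['img'][200:300,280:420],(784,560),interpolation=cv2.INTER_CUBIC);save('s12z',B)
E
python3 -m crank '[{"delta_pos":[0,0,0],"turn":0,"hand":1},{"delta_pos":[0,0,0],"turn":0,"hand":1},{"delta_pos":[0,0,0],"turn":0,"hand":1},{"delta_pos":[0,0,0],"turn":0,"hand":1}]'
```

```text
time: 42.4
eef_pos: [0.559, -0.15, 0.1485]
orientation: [3.14, 0.001, 1.608]
force: [-5.0, 1.1, 14.2]
opening: 0.179
grasp_force: 43.4
handle 3393 [ 0.5498 -0.163   0.18  ] [ 0.5665 -0.1356  0.2187]
time: 42.83
eef_pos: [0.559, -0.15, 0.1485]
orientation: [3.14, 0.001, 1.608]
force: [-4.7, 0.7, 14.9]
opening: 0.182
grasp_force: 43.4
```

View pics/s12z.png

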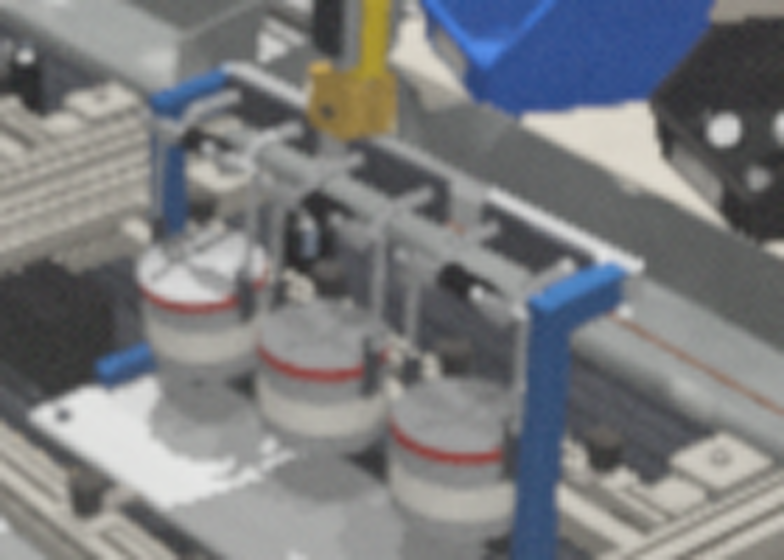

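The scene crop shows three pots hanging and the gauge's handle seated on the brass jaws at (355,90). Now I'll return it to the stand.

```bash
python3 -m crank '[{"delta_pos":[0,0,-0.1],"turn":0,"hand":1},{"delta_pos":[0,0,-0.2],"turn":0,"hand":1},{"delta_pos":[0,0,-0.3],"turn":0,"hand":1},{"delta_pos":[0,0,-0.4],"turn":0,"hand":1},{"delta_pos":[0,0,-0.3],"turn":0,"hand":1},{"delta_pos":[0,0,0],"turn":0,"hand":1},{"delta_pos":[0,0,0],"turn":0,"hand":1}]'
python3 -m crank '[{"delta_pos":[0.2,-0.1,0],"turn":0,"hand":1},{"delta_pos":[0.4,-0.3,0],"turn":0,"hand":1},{"delta_pos":[0.5,-0.4,0],"turn":0,"hand":1},{"delta_pos":[0.5,-0.4,0],"turn":0,"hand":1},{"delta_pos":[0.5,-0.28,0],"turn":0,"hand":1},{"delta_pos":[0.2,-0.1,0],"turn":0,"hand":1},{"delta_pos":[0,0,0],"turn":0.03,"hand":1},{"delta_pos":[0,0,0],"turn":0,"hand":1}]'
python3 -m crank '[{"delta_pos":[0,0,0],"turn":0,"hand":1},{"delta_pos":[0,0,0],"turn":0,"hand":1}]'
```

```text
time: 43.42
eef_pos: [0.559, -0.15, 0.2126]
orientation: [3.14, 0.0, 1.608]
force: [-0.3, -0.1, -1.0]
opening: 0.182
grasp_force: 41.2
time: 44.08
eef_pos: [0.475, -0.037, 0.2116]
orientation: [-3.141, -0.0, 1.576]
force: [0.0, -0.9, -0.1]
opening: 0.182
grasp_force: 41.2
time: 44.25
eef_pos: [0.4757, -0.0381, 0.2116]
orientation: [-3.141, -0.0, 1.577]
force: [-0.3, -0.5, -0.5]
opening: 0.182
grasp_force: 41.2
```

```bash
python3 -m crank '[{"delta_pos":[0.01,0,0.3],"turn":0,"hand":1},{"delta_pos":[0,0,0.5],"turn":0,"hand":1},{"delta_pos":[0,0,0.5],"turn":0,"hand":1},{"delta_pos":[0,0,0.6],"turn":0,"hand":1},{"delta_pos":[0,0,0.6],"turn":0,"hand":1},{"delta_pos":[0,0,0.5],"turn":0,"hand":1},{"delta_pos":[0,0,0.3],"turn":0,"hand":1},{"delta_pos":[0,0,0],"turn":0,"hand":1}]'
python3 -m crank '[{"delta_pos":[0,0,0],"turn":0,"hand":1},{"delta_pos":[0,0,0.1],"turn":0,"hand":1},{"delta_pos":[0,0,0.1],"turn":0,"hand":1},{"delta_pos":[0,0,0.05],"turn":0,"hand":1},{"delta_pos":[0,0,0],"turn":0,"hand":1},{"delta_pos":[0,0,0],"turn":0,"hand":1}]'
```

```text
time: 44.92
eef_pos: [0.4743, -0.0375, 0.0441]
orientation: [-3.136, -0.001, 1.576]
force: [-0.5, -0.3, -1.0]
opening: 0.184
grasp_force: 41.1
time: 45.42
eef_pos: [0.4757, -0.0374, 0.0348]
orientation: [3.141, 0.0, 1.576]
force: [0.3, -0.7, -0.0]
opening: 0.181
grasp_force: 41.1
```

```bash
python3 -m crank '[{"delta_pos":[0,0,0.1],"turn":0,"hand":1},{"delta_pos":[0,0,0.1],"turn":0,"hand":1},{"delta_pos":[0,0,0.08],"turn":0,"hand":1},{"delta_pos":[0,0,0],"turn":0,"hand":1},{"delta_pos":[0,0,0],"turn":0,"hand":1}]'
python3 -m crank '[{"delta_pos":[0,0,0.06],"turn":0,"hand":1},{"delta_pos":[0,0,0],"turn":0,"hand":1},{"delta_pos":[0,0,0],"turn":0,"hand":1}]'
python3 -m crank '[{"delta_pos":[0,0,0.04],"turn":0,"hand":1},{"delta_pos":[0,0,0],"turn":0,"hand":1},{"delta_pos":[0,0,0],"turn":0,"hand":1}]'
```

```text
time: 45.83
eef_pos: [0.4754, -0.0373, 0.0202]
orientation: [-3.141, -0.0, 1.576]
force: [0.9, 0.1, -0.3]
opening: 0.178
grasp_force: 41.1
time: 46.08
eef_pos: [0.4756, -0.0374, 0.0175]
orientation: [-3.141, -0.0, 1.576]
force: [0.4, -0.4, -0.3]
opening: 0.181
grasp_force: 41.1
time: 46.33
eef_pos: [0.4758, -0.0374, 0.0165]
orientation: [3.14, 0.0, 1.576]
force: [-4.0, 0.9, 14.8]
opening: 0.185
grasp_force: 43.5
```

Home, with 14.8 N on the shoulder. I'll release, rise and verify.

```bash
python3 -m crank '[{"delta_pos":[0,0,-0.02],"turn":0,"hand":1},{"delta_pos":[0,0,0],"turn":0,"hand":0.7},{"delta_pos":[0,0,0],"turn":0,"hand":0.6},{"delta_pos":[0,0,0],"turn":0,"hand":0.6},{"delta_pos":[0,0,0],"turn":0,"hand":0.6},{"delta_pos":[0,0,-0.2],"turn":0,"hand":0.6},{"delta_pos":[0,0,-0.4],"turn":0,"hand":0.6},{"delta_pos":[0,0,-0.5],"turn":0,"hand":0.6}]'
python3 -m crank '[{"delta_pos":[0,0,-0.6],"turn":0,"hand":0.6},{"delta_pos":[0,0,-0.6],"turn":0,"hand":0.6},{"delta_pos":[0,0,-0.6],"turn":0,"hand":0.6},{"delta_pos":[0,0,-0.6],"turn":0,"hand":0.6},{"delta_pos":[-0.3,0,-0.6],"turn":0,"hand":0.6},{"delta_pos":[-0.5,0,0],"turn":0,"hand":0.6},{"delta_pos":[-0.5,0,0],"turn":0,"hand":0.6},{"delta_pos":[-0.2,0,0],"turn":0,"hand":0.6}]'
python3 -m crank '[{"delta_pos":[0,0,0],"turn":0,"hand":0.6},{"delta_pos":[0,0,0],"turn":0,"hand":0.6},{"delta_pos":[0,0,0],"turn":0,"hand":0.6}]'
python3 - <<'E'
from h import *
w,P=grab('wrist'); W=cloud(w,P); save('w13',w['img'])
img=w['img'];z=W[...,2]; hsv=cv2.cvtColor(img,cv2.COLOR_RGB2HSV); x,y=W[...,0],W[...,1]
m=(hsv[...,0]>20)&(hsv[...,0]<35)&(hsv[...,1]>100)&(z>.06)&(z<.12)&(abs(x-.475)<.04)&(abs(y+.04)<.05); q=W[m]; print('gauge',len(q),np.round(np.percentile(q,1,0),4),np.round(np.percentile(q,99,0),4))
q=W[m&(z>.08)]; print('top z',np.round(np.median(q,0),4))
for hx,hy in((.506,-.111),(.509,-.19),(.511,-.27)):
    m=(hsv[...,2]<60)&(z>.13)&(z<.155)&(abs(y-hy)<.018)&(abs(x-hx)<.015); q=W[m]
    if len(q): print('sleeve',len(q),np.round(np.median(q,0),4))
t,P=grab('top'); W=cloud(t,P)
for hx,hy in((.506,-.111),(.509,-.19),(.511,-.27)):
    q=W[(abs(W[...,0]-hx)<.03)&(abs(W[...,1]-hy)<.03)&(W[...,2]>.07)&(W[...,2]<.1)]; print('lid',len(q),np.round(np.median(q,0),4) if len(q) else '')
E
```

```text
time: 47.0
eef_pos: [0.4748, -0.0372, 0.0718]
orientation: [-3.139, -0.001, 1.576]
force: [0.5, 0.2, -0.4]
opening: 0.393
grasp_force: 0.0
time: 47.67
eef_pos: [0.4759, -0.1143, 0.2228]
orientation: [3.14, 0.001, 1.575]
force: [0.2, -0.3, 0.2]
opening: 0.401
grasp_force: 0.0
time: 47.92
eef_pos: [0.4757, -0.1116, 0.2215]
orientation: [-3.141, -0.001, 1.576]
force: [0.2, 0.6, -0.6]
opening: 0.4
grasp_force: 0.0
gauge 429 [ 0.4676 -0.05    0.0802] [ 0.4825 -0.0246  0.0854]
top z [ 0.4747 -0.0363  0.0834]
sleeve 195 [ 0.5032 -0.1182  0.1442]
sleeve 147 [ 0.5045 -0.1907  0.1437]
sleeve 264 [ 0.5115 -0.2641  0.144 ]
lid 197 [ 0.4989 -0.1069  0.0831]
lid 0 
lid 0
```

```bash
python3 -c "
from station import workorder
print(workorder.close_job())"
```

```text
the job is handed in; nothing more can be done
None
```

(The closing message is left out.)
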